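# Open the refill tin in its hold-down bracket and restock the carton lane, oldest in front

### The job

Keeping the lid on, slide the tall tin fully home in the hold-down bracket so that its foot is caught under the lips, then draw the tight lid straight up off it and stand the lid, open end down, on the green mat. Then bring the older orange-banded carton forward against the front stop of its rack lane, and stand the new blue-banded carton from the tin behind it in the same lane. Set things down rather than dropping them, leave the opened tin in the bracket, and do not shift or tip the other things on the trolley or lay a carton over.

Things in the scene. Friction and masses are not known exactly. Their poses are not given: they have to be found in the camera images.
- tin_base (a point): Centre of the underside of the tin's loose metal base, z up: foot 96 (x) x 84 (y) x 5 mm; plinth 87 x 57 mm up to 20 mm height; open sleeve 81 x 51 mm outside, 75 x 45 mm inside, from 20 to 75 mm height; inner floor at 20 mm. About 0.24 kg. Half a turn about z looks the same.
- lid_mid (a point): Centre of the tin's lid, a white deep cap with green band, 90 (x) x 60 (y) x 110 mm, 0.12 kg, open below. Starts fully on, axes as the base's, lower edge 20 mm above the trolley, 55 mm overlap. Sprung pads hold it: roughly 8 to 18 N to draw off, more than the filled base weighs, so the closed tin can be lifted by the lid and an unheld base comes up with it. Grasp across 60 mm (y).
- new_carton_mid (a point): Centre of the new carton, white with a blue band and blue top, 60 (x) x 38 (y) x 100 mm tall, 0.09 kg. It stands in the tin under the lid, on the inner floor, axes roughly parallel to the tin's; with the lid off it stands 45 mm above the rim of the sleeve. Grasp it across 38 mm (y).
- dock_seat (a point): Seat of the fixed hold-down bracket at trolley height: the tin's underside centre lies here when home, x axes parallel. Slide it in flat along +x from the mouth at -x. Rails 90 mm apart, x -45 to +48 mm; blue lips 66 mm apart, 9 to 15 mm high, overhang the foot; flared guides open to about 120 mm at x = -80 mm; blue end stop, 20 mm high, face at x = +48 mm.
- mat_top (a point): Centre of the top of the fixed green mat, 110 (x) x 90 (y) x 3 mm thick, on which the lid is to stand.
- lane (a point): Centre of the fixed rack's working lane, on its floor, 6 mm above the trolley. x runs from the front (nearer the robot) to the back. Lane 48 mm wide; side guides and stops 20 mm above its floor; face of the blue front stop at x = -75 mm (a carton against it has its centre at -45 mm), of the back stop at +85 mm. The second lane, at y = +55 mm, holds the long box.
- old_carton_mid (a point): Centre of the older carton, white with an orange band and orange top, same size and mass as the new one: 60 (x, along the lane) x 38 (y) x 100 mm tall. It starts upright towards the back of the working lane. Grasp it across 38 mm.
- glove_box: Bystander: white glove carton with a black, orange-ringed opening on top, 110 x 85 x 70 mm lying flat, origin at the centre of its underside. Leave it alone.
- jar: Bystander: low white-capped jar 60 mm in diameter, 60 mm high, origin at the centre of its underside. Leave it alone.
- bottle: Bystander: green bottle with blue cap, 64 mm in diameter, 170 mm high, beyond the bracket, origin at the centre of its underside. Leave it alone.
- long_box: Bystander: long brown box 140 (x) x 42 x 42 mm in the second lane of the rack, origin at the centre of its underside. Leave it alone.
Things that resemble listed ones, but are neither listed nor needed, are in the scene too. Leave any pink look-alike of the part that bears old_carton_mid alone.

How it is judged:
On the way, in this order (a step that is already met when the one before it is completed fails the run):
1. the tin, lid still fully on, stands fully home in the hold-down bracket (x of tin_base in the frame of dock_seat between -0.008 and 0.006 m and y of tin_base in the frame of dock_seat between -0.007 and 0.007 m and angle between the x axis of tin_base and the x axis of dock_seat, either way round below 0.1 rad and height (world z) of tin_base below 0.007 m and z of lid_mid in the frame of tin_base below 0.081 m), for 0.1 s.
2. the lid is drawn up off the tin while the base stays in the bracket (x of tin_base in the frame of dock_seat between -0.008 and 0.006 m and y of tin_base in the frame of dock_seat between -0.007 and 0.007 m and angle between the x axis of tin_base and the x axis of dock_seat, either way round below 0.1 rad and height (world z) of tin_base below 0.012 m and z of lid_mid in the frame of tin_base above 0.155 m), for 0.05 s.
3. the lid stands upright, open end down, on the green mat (horizontal distance between lid_mid and mat_top below 0.035 m and z of lid_mid in the frame of mat_top between 0.05 and 0.06 m and angle between lid_mid's own z axis and vertical below 0.1 rad), for 0.1 s.
4. the older carton stands forward at the front stop of its lane (x of old_carton_mid in the frame of lane between -0.06 and -0.033 m and y of old_carton_mid in the frame of lane between -0.009 and 0.009 m and z of old_carton_mid in the frame of lane between 0.044 and 0.056 m and angle between old_carton_mid's own z axis and vertical below 0.1 rad), for 0.1 s.
At the end, for the whole second after the job is handed in: At rest, released: the tin home in the bracket (7 mm, 0.1 rad, flat); the lid upright, open end down, on the mat, centre within 35 mm of its centre; the older carton upright in the lane, within 12 mm of the front stop; the new carton upright behind it on the same lane floor (all of step 3 and all of step 4 and x of tin_base in the frame of dock_seat between -0.008 and 0.006 m and y of tin_base in the frame of dock_seat between -0.007 and 0.007 m and angle between the x axis of tin_base and the x axis of dock_seat, either way round below 0.1 rad and height (world z) of tin_base below 0.007 m and x of new_carton_mid in the frame of lane between 0.012 and 0.058 m and y of new_carton_mid in the frame of lane between -0.009 and 0.009 m and z of new_carton_mid in the frame of lane between 0.044 and 0.056 m and angle between new_carton_mid's own z axis and vertical below 0.1 rad and linear speed of each of lid, tin, new_carton, old_carton below 0.02 m/s); the robot touches nothing.
It fails at once if the glove carton, jar, bottle or long box is shifted more than 20 mm or tipped (distance of any of glove_box, jar, bottle, long_box from where it was at the start of the episode above 0.02 m or angle between any of glove_box, jar, bottle, long_box's own z axis and vertical above 0.25 rad).
It fails at once if a carton is tipped over (angle between any of old_carton_mid, new_carton_mid's own z axis and vertical above 0.7 rad).
It fails at once if the lid or a carton is dropped (falls freely faster than 0.7 m/s, about 25 mm) ((linear speed of lid above 0.7 m/s and contact force between the fingers and lid below 0.1 N) or (linear speed of old_carton above 0.7 m/s and contact force between the fingers and old_carton below 0.1 N) or (linear speed of new_carton above 0.7 m/s and contact force between the fingers and new_carton below 0.1 N and contact force between new_carton and tin below 0.1 N)).
It also fails if it takes over 72 s, if anything falls off the work surface, if the arm or the gripper's body presses on something with over 40 N, if the wrist force passes 120 N, or if a joint passes its speed limit or range.

### The arm

A 6-joint arm with a two-finger parallel gripper is mounted at the origin on the work surface. World frame = base frame: x ahead of the robot, y to its left, z up, the work surface at z = 0. Lengths are in m, angles in rad, forces in N, time in s.
With the tool pointing down it reaches from about 0.375 to 0.975 m from the base axis. Payload 3.8 kg.
Tool frame: the origin (TCP) lies midway between the tips of the shut fingers; the grasp point (between the pads) lies 19 mm behind it; z points along the fingers, y is the direction in which the jaws open and shut (so a half turn about z gives the same grasp; the last joint's range is limited). The gripper opens to 85 mm and grips with 20 to 120 N. Pads are 22 mm wide; open, the fingers measure 114 mm over their backs; the gripper's body (76 mm by 85 mm) begins 54 mm behind the grasp point. The pads swing forward as they close: fully open they stand 13 mm farther back than shut.
Start: joints at [1.18, 0.264, 1.604, -0, 1.274, -0.037], TCP at [0.234, 0.633, 0.231] pointing down, gripper open.
Joint ranges: [-2.63, 2.63], [-0.94, 2.18], [0.31, 2.57], [-1.31, 4.45], [0, 2.66], [-2.55, 2.55]. Speed limits (rad/s): [2.57, 2.57, 3.14, 3.14, 3.14, 3.14].

### API

Orientations are given as a rotation vector (axis times angle).
In Python, from workcell import bot gives the robot as it stands. The module is installed in compiled form; this text tells all that it offers.
- The arm moves only by the tool move_arm, never from a script. Its argument "steps" is a list of rows, each a list of 5 numbers: the shift along the tool's x, y, z in mm, then the turn about the tool's z in degrees, then the opening in per cent of the stroke, from 0 (shut) to 100 (fully open). In form: [[tx, ty, tz, turn, claw], ...]. A call has 1 to 20 rows; each row is the pose to reach, as a shift and turn from the pose commanded when the call began, along the tool's axes at that moment; what a row does not reach only later rows make up. A row lasts 1/10 s, in which the tool goes at most 50 mm and 8.59 degrees, less where a joint would pass 70% of its speed; a pose out of reach is approached as far as the arm can. A call with a gripper value outside its range is refused whole. The fingers move at their own pace and stop on an object; "newtons" is the grip in N (left out, the last holds). Time passes only in rows, so rows that repeat a pose let the fingers close. It gives the time, the measured TCP pose, the force and the opening at its end, in the units of the state.
- bot.read_state(): the state, without advancing time (a new reading comes with each control period).
- bot.read_camera(name): name is "scene" or "top"; returns a dict with "pixels" (400x640x3 uint8, red, green, blue), "depth" (400x640 float32, m along the optical axis (not along the pixel's ray), 0 where there is no reading), "fovy" (degrees; the focal length in pixels is half the picture's height over the tangent of half this angle, whatever the lens; pixels are square), "cx", "cy" (the principal point, pixels), "k1" (the pictures are not rectified: a ray, as slopes to the right and down, at radius r is drawn at 1 + k1 r^2 times it, then the intrinsics apply), "xyz" and "attitude" of the camera in the world. Camera axes: x right, y up, looking along -z (the intrinsics and any distortion apply to the point x, -y, -z); pixel columns grow to the right and rows downward; lengths in m; the calibration is good to about 2 mm. A picture is of the moment at which its call begins.
- bot.finish_job(): hands the job in, once; it reports no verdict.
The state is a dict: "time": time; "q": joint angles; "joint_vel": joint speeds; "joint_torque": joint torques, N m; "tool_pos": TCP position; "tcp_rot": TCP orientation; "wrist_force": force on the tool from outside, world axes, zero at the start; "torque": the same for the moment, N m; "width": opening from 0.0 (shut) to 1.0 (fully open).
Only numpy, scipy, OpenCV 4.12 (cv2) and the standard library are available. Lean on these libraries where they do the work, as an engineer would, in place of code of your own. Each camera call takes 0.05 s, during which the arm holds its last target.

## Working session

There is one attempt and no reset: what is moved stays moved. The work goes in short steps, Python scripts to look and compute and a tool call to move; the robot and the scene stay as the last step left them, time stands still between calls to the robot, and variables do not carry over. Pictures are saved under pics/ and viewed, and the job is handed in when it is done.

Besides the shell and the picture viewer there is one more tool, called after "Request:" in YAML: its name, and indented under it one key for each argument. move_arm: Moves the arm, as the interface text tells. Its arguments: {"type":"object","properties":{"steps":{"type":"array","items":{"type":"array","items":{"type":"number"}}},"newtons":{"type":"number"}},"required":["steps"]}

```bash
mkdir -p pics
cat > h.py <<'E'
import numpy as np, cv2
from scipy.spatial.transform import Rotation as R
from workcell import bot
def att(c):
    a=np.array(c["attitude"],float)
    return a if a.shape==(3,3) else R.from_rotvec(a).as_matrix() if a.size==3 else None
def K(c):
    f=200/np.tan(np.radians(c["fovy"])/2)
    return f
def ray(c,u,v):
    f=K(c); A=np.array([[f,0,c["cx"]],[0,f,c["cy"]],[0,0,1.]])
    p=np.array([[[u,v]]],float)
    # invert radial
    xd=(u-c["cx"])/f; yd=(v-c["cy"])/f; x,y=xd,yd
    for _ in range(30):
        s=1+c["k1"]*(x*x+y*y); x,y=xd/s,yd/s
    return att(c)@np.array([x,-y,-1.])
def onz(c,u,v,z):
    d=ray(c,u,v); o=np.array(c["xyz"]); return o+d*(z-o[2])/d[2]
def cloud(c):
    f=K(c); v,u=np.mgrid[0:400,0:640].astype(float)
    xd=(u-c["cx"])/f; yd=(v-c["cy"])/f; x,y=xd.copy(),yd.copy()
    for _ in range(30):
        s=1+c["k1"]*(x*x+y*y); x,y=xd/s,yd/s
    d=c["depth"]; P=np.stack([x*d,-y*d,-d],-1)@att(c).T+np.array(c["xyz"])
    P[d<=0]=np.nan; return P
def snap(n,tag):
    c=bot.read_camera(n); cv2.imwrite(f"pics/{tag}.png",c["pixels"][...,::-1]); np.save(f"{tag}.npy",c,allow_pickle=True); return c
def load(tag): return np.load(f"{tag}.npy",allow_pickle=True).item()
E
python3 - <<'E'
from h import *
for n in("scene","top"):
    c=snap(n,n+"0"); print(n,{k:c[k] for k in c if k not in("pixels","depth")}, np.mean(c["depth"]>0))
print(bot.read_state())
E
```

```text
scene {'fovy': 51.28061630944673, 'cx': 323.2394948641788, 'cy': 199.90412644758158, 'k1': 0.026948455609175977, 'xyz': array([1.55402366, 0.19213698, 0.75051009]), 'attitude': array([0.67697837, 0.85888758, 1.5991216 ])} 0.99548046875
top {'fovy': 51.6102445158544, 'cx': 316.71214308252206, 'cy': 200.57668878088023, 'k1': -0.09802008165402053, 'xyz': array([ 0.47895834, -0.0456636 ,  1.26595703]), 'attitude': array([ 0.1058629 , -0.05770527, -1.58855654])} 0.9958828125
{'time': 0.1, 'q': array([ 1.18009088e+00,  2.64682170e-01,  1.60523867e+00, -3.50104082e-05,
        1.27370451e+00, -3.69074601e-02]), 'joint_vel': array([-7.28199053e-04, -3.43727660e-04, -3.77609456e-03,  1.30899442e-03,
       -4.57244781e-04, -8.12686649e-05]), 'joint_torque': array([-6.22819935e-04, -5.16699493e+01, -3.68591774e+01, -9.56178496e-05,
        6.25175293e-03,  1.15434293e-05]), 'tool_pos': array([0.23362781, 0.63257438, 0.23008293]), 'tcp_rot': array([-0.55276428, -3.09217431,  0.003131  ]), 'wrist_force': array([-0.04029045, -0.41843816,  0.02553618]), 'torque': array([-0.03496082, -0.01321131, -0.04446567]), 'width': 1.0037181811439935}
```

View pics/scene0.png

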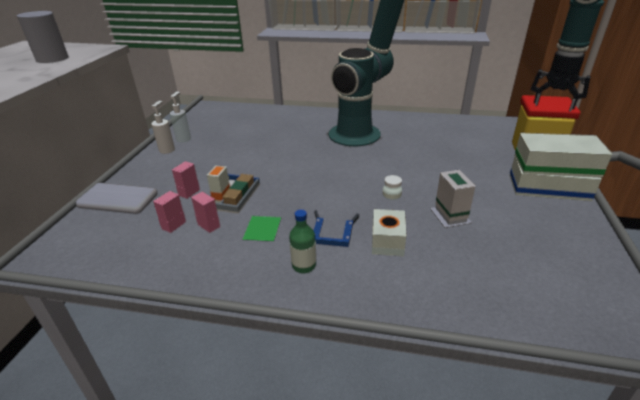

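View pics/top0.png

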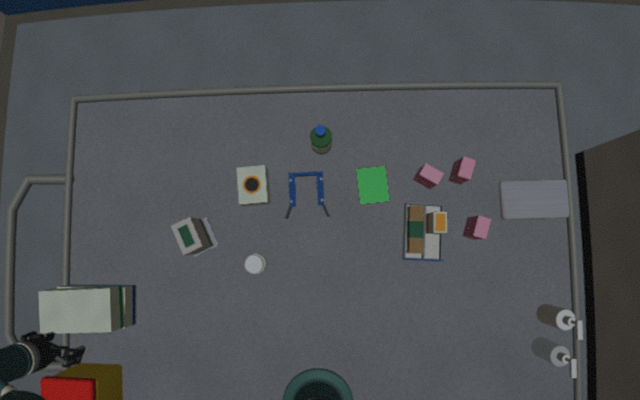

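The scene view shows the tin at about (455,197), bracket (335,230), mat (263,228), rack (232,190), and three pink look-alikes at (170,212), (185,180) and (206,212). In the top view, the tin is at (190,235), bracket (306,190), mat (373,185) and rack (423,232), with the orange-topped carton at (440,223).

Run:
```python
from h import *
c=load("top0"); im=c["pixels"][...,::-1]
a=cv2.resize(im[195:275,160:280],None,fx=6,fy=6,interpolation=cv2.INTER_CUBIC)[:480]
cv2.imwrite("pics/t_tin.png",a)
a=cv2.resize(im[150:230,275:400],None,fx=6,fy=6,interpolation=cv2.INTER_CUBIC)
b=cv2.resize(im[190:275,390:500],None,fx=6,fy=6,interpolation=cv2.INTER_CUBIC)
cv2.imwrite("pics/t_dock.png",a);cv2.imwrite("pics/t_rack.png",b)
P=cloud(c); z=P[...,2]
print(np.nanmedian(z[290:300,200:500]), np.nanmedian(z[110:120,100:200]))
# tops by height bands
def rect(m,name):
    p=P[m][:,:2]; p=p[~np.isnan(p).any(1)]
    r=cv2.minAreaRect((p*1000).astype(np.float32)); print(name,len(p),np.round(r[0],1),np.round(r[1],1),round(r[2],1),"medz",np.nanmedian(z[m]).round(4))
def box(u0,u1,v0,v1):
    m=np.zeros(z.shape,bool); m[v0:v1,u0:u1]=1; return m
rect(box(160,225,205,265)&(z>.12)&(z<.14),"lid top")
rect(box(230,275,155,215)&(z>.06)&(z<.08),"glove")
rect(box(240,270,250,280)&(z>.05)&(z<.07),"jar")
rect(box(305,340,120,165)&(z>.1),"bottle")
rect(box(425,455,200,240)&(z>.09)&(z<.12),"old carton top")
rect(box(400,425,200,265)&(z>.042)&(z<.06),"long")
hsv=cv2.cvtColor(c["pixels"],cv2.COLOR_RGB2HSV)
g=cv2.inRange(hsv,(50,120,60),(75,255,255))>0
rect(g&box(350,395,160,210),"mat")
```

```text
0.00020991657678870457 0.001462604610572682
lid top 703 [506.2 355.4] [91.6 61. ] 25.0 medz 0.1308
glove 1069 [656.5 181.8] [110.9  86.6] 3.3 medz 0.0711
jar 254 [422.9 178.2] [49.4 50.5] 52.9 medz 0.0601
bottle 379 [784.7 -25.3] [60.6 58.2] 88.8 medz 0.1231
old carton top 315 [ 531.9 -354.4] [38.9 59. ] 87.5 medz 0.106
long 672 [ 515.2 -300.4] [ 41.9 139.2] 86.8 medz 0.0482
mat 984 [ 657.  -180.3] [108.4  88.4] 4.9 medz 0.0033
```

Run:
```python
from h import *
c=load("scene0"); im=c["pixels"][...,::-1]
for n,(u0,u1,v0,v1) in dict(s_tin=(400,520,155,255),s_rack=(145,275,150,245)).items():
    cv2.imwrite(f"pics/{n}.png",cv2.resize(im[v0:v1,u0:u1],None,fx=5,fy=5,interpolation=cv2.INTER_CUBIC))
P=cloud(c); z=P[...,2]
def rect(m,name):
    p=P[m][:,:2]; p=p[~np.isnan(p).any(1)]
    r=cv2.minAreaRect((p*1000).astype(np.float32)); print(name,len(p),np.round(r[0],1),np.round(r[1],1),round(r[2],1),np.nanmedian(z[m]).round(4))
def box(u0,u1,v0,v1):
    m=np.zeros(z.shape,bool); m[v0:v1,u0:u1]=1; return m
rect(box(430,480,160,230)&(z>.124)&(z<.14),"lid top")
rect(box(200,235,160,190)&(z>.1)&(z<.115),"old top")
hsv=cv2.cvtColor(c["pixels"],cv2.COLOR_RGB2HSV)
b=(cv2.inRange(hsv,(100,130,40),(125,255,255))>0)&box(305,370,200,255)
rect(b,"dock blue"); 
ys,xs=np.where(b); print(xs.min(),xs.max(),ys.min(),ys.max())
```

```text
lid top 415 [509.4 353.3] [94.5 60.9] 24.2 0.1295
old top 160 [ 534.1 -357.5] [43.6 62.6] 88.5 0.1055
dock blue 394 [695.9  26.3] [192.4 103.9] 3.2 0.0151
305 352 212 245
```

View pics/t_tin.png

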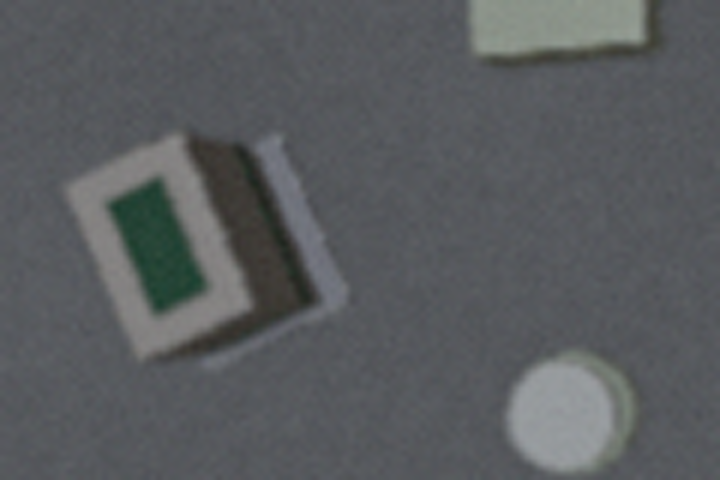

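View pics/t_dock.png

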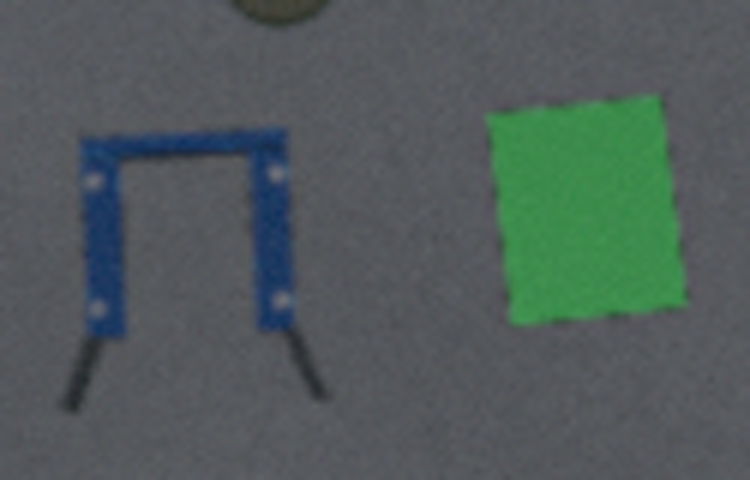

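View pics/t_rack.png

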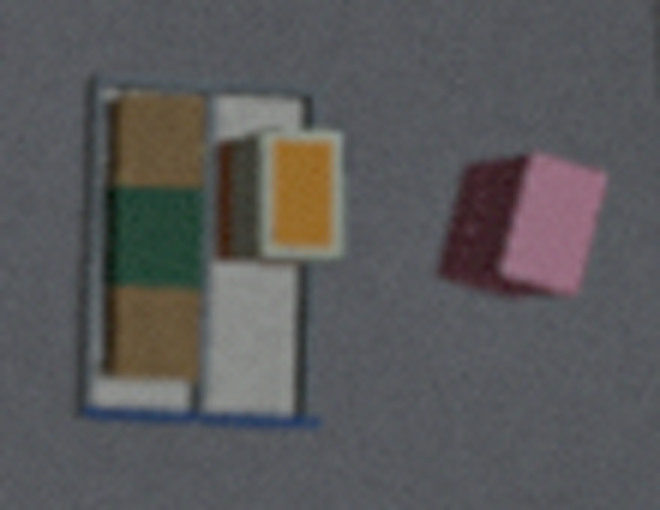

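View pics/s_tin.png

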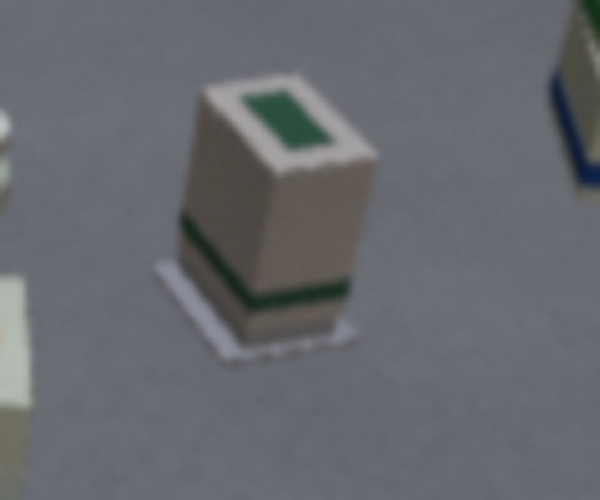

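View pics/s_rack.png

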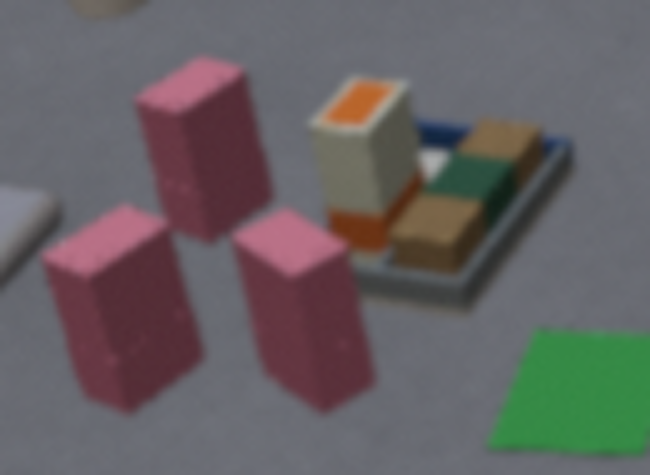

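The crops confirm the tin (white lid, dark green band, visible metal foot, top view about (190,235)). The old carton is the white one with an orange top and band standing in the rack lane (top (440,223)). The three pink boxes outside the rack are look-alikes. Next I'll measure the bracket and the lane.

Run:
```python
from h import *
c=load("top0"); hsv=cv2.cvtColor(c["pixels"],cv2.COLOR_RGB2HSV)
b=cv2.inRange(hsv,(100,120,40),(125,255,255))>0
L=[];Rr=[];LO=[];RO=[]
for v in range(182,201):
    xs=np.where(b[v,280:335])[0]+280
    l=xs[xs<305]; r=xs[xs>308]
    LO.append(onz(c,l.min()-.5,v,.015)[:2]);L.append(onz(c,l.max()+.5,v,.015)[:2]); Rr.append(onz(c,r.min()-.5,v,.015)[:2]);RO.append(onz(c,r.max()+.5,v,.015)[:2])
def fit(p):
    p=np.array(p); k=np.polyfit(p[:,0],p[:,1],1); return k
for n,p in zip("LO L R RO".split(),(LO,L,Rr,RO)):
    k=fit(p); print(n,"yaw",np.degrees(np.arctan(k[0])).round(2),"y at x=.64",np.polyval(k,.64).round(4))
# stop inner edge
e=[];o=[]
for u in range(297,317):
    ys=np.where(b[165:180,u])[0]+165
    e.append(onz(c,u,ys.max()+.5,.02)[:2]); o.append(onz(c,u,ys.min()-.5,.02)[:2])
for q in(e,o):
    q=np.array(q); k=np.polyfit(q[:,1],q[:,0],1); print("stop edge x at y=0.02",np.polyval(k,.02).round(4),"ang",np.degrees(np.arctan(-k[0])).round(2))
# lip ends
for u0,u1 in((289,296),(318,325)):
    e=[]
    for u in range(u0+2,u1-1):
        ys=np.where(b[165:215,u])[0]+165; e.append(onz(c,u,ys.max()+.5,.015)[:2])
    print("lip end",np.median(e,0).round(4))
# rack: front stop edges
fs=[]
for u in range(404,442):
    ys=np.where(b[250:270,u])[0]+250
    if len(ys): fs.append((u,ys.min(),ys.max()))
print(fs[::6])
print("front stop inner edges", [onz(c,u,a-.5,.026)[:2].round(4) for u,a,_ in fs[20::4]])
i=c["pixels"][[215,240,245,250,255]].astype(int).sum(2)//3
print(range(400,448)[0]); print(i[:,400:448])
print(c["pixels"][198:215,432].astype(int).sum(1)//3)
P=cloud(c); print((P[[240,250],400:448,2]*1000).round(0).astype(int))
```

```text
LO yaw 6.07 y at x=.64 0.0749
L yaw 0.21 y at x=.64 0.0587
R yaw 2.57 y at x=.64 -0.0105
RO yaw -5.72 y at x=.64 -0.0262
stop edge x at y=0.02 0.6883 ang 1.84
stop edge x at y=0.02 0.6979 ang 2.96
lip end [0.5962 0.0655]
lip end [ 0.5975 -0.0229]
[(404, np.int64(258), np.int64(258)), (413, np.int64(259), np.int64(259)), (420, np.int64(259), np.int64(259)), (431, np.int64(260), np.int64(260)), (437, np.int64(260), np.int64(260))]
front stop inner edges [array([ 0.4251, -0.3517]), array([ 0.4248, -0.3637])]
400
[[ 90  90  88  80  62  64  86  80  49  50  74  83  82  78  81  82  78  84
   84  81  82  79  83  87  86  77  59  41  47  55  61  57  66  99 128 123
  108  94  99  96 102  97  97  96 104 126 132  92]
 [ 94  87  82  62  66  97  94  54  35  60  83  82  78  80  78  82  85  84
   84  78  81  77  80  85  96 121 133 138 135 137 137 139 136 138 139 134
  134 137 133  91  48  73  91  91  90  92  87  89]
 [ 94  91  80  61  68  96  97  57  35  60  77  83  80  78  80  85  78  85
   85  81  82  79  82  86 101 122 135 137 135 137 139 139 134 133 132 131
  132 133 126  79  54  85  94  87  88  89  92  89]
 [ 89  87  76  58  75  95  86  47  46  65  78  77  83  79  79  77  80  81
   82  82  80  81  81  91 109 130 138 138 135 136 137 134 132 136 138 134
  136 137 132  74  56  85  91  90  89  89  92  89]
 [ 85  85  72  56  81 116 136 144 140 140 142 140 142 139 142 138 139 138
  138 139 135 105  63  81 109 128 135 138 138 138 138 136 136 134 135 133
  134 139 125  72  57  85  89  89  90  89  91  90]]
[ 88  86  88  87  88  85  85  83 118 138 138 138 144 127  94  68  64]
[[ 2 -1  7  3 18 28 26 13 30 47 53 47 46 49 46 41 46 49 49 49 45 51 47 28
  25  4  3 11  2  2  5  8  7  5  6  7  5  6  5  8 19 27 30 -5  1  1 -1 -1]
 [-1  0  2  6 25 27  6 16 35 43 49 51 45 47 51 50 47 46 48 49 47 48 48 27
  23  5  6 12  9  8  8  3  6  5  4  6  7  7  4 10 23 28 29  1 -1  0 -1  1]]
```

Run:
```python
from h import *
c=load("top0"); g=c["pixels"].astype(float).mean(2)
# bolts: bright low-sat blobs in the bracket
hsv=cv2.cvtColor(c["pixels"],cv2.COLOR_RGB2HSV)
B=[]
for u0,v0 in((290.5,180),(321.2,178.7),(291.3,201.3),(322.1,200)):
    u,v=np.mgrid[-2:3,-2:3]; uu=(u+round(u0)).ravel().astype(int); vv=(v+round(v0)).ravel().astype(int)
    w=c["pixels"][vv,uu,0].astype(float); w=np.clip(w-np.percentile(w,50),0,None)
    B.append(onz(c,(w*uu).sum()/w.sum(),(w*vv).sum()/w.sum(),.015)[:2]); print(B[-1].round(4))
B=np.array(B); print("centre",B.mean(0).round(4),"yaw x",[np.degrees(np.arctan2(*(B[i]-B[i+2])[::-1])).round(2) for i in(0,1)],"yaw y",[np.degrees(np.arctan2(*((B[i]-B[i+1])*[-1,1]))).round(2) for i in(0,2)], np.linalg.norm(B[0]-B[1]),np.linalg.norm(B[0]-B[2]))
# scene bracket: crop
s=load("scene0")
cv2.imwrite("pics/s_dock.png",cv2.resize(s["pixels"][195:260,295:375,::-1],None,fx=8,fy=8,interpolation=cv2.INTER_CUBIC))
# lane guide edges, subpixel by half-level, top view
for lev in (100,):
  A=[];C=[]
  for v in range(238,258):
    row=g[v]
    # left: dark(80)->bright floor(135) ; right: bright->dark
    u=next(u for u in range(420,430) if row[u]<=105<row[u+1]); A.append(onz(c,u+(105-row[u])/(row[u+1]-row[u]),v,.026)[:2])
    u=next(u for u in range(434,444) if row[u]>95>=row[u+1]); C.append(onz(c,u+(row[u]-95)/(row[u]-row[u+1]),v,.026)[:2])
  for n,p in(("left",A),("right",C)):
    p=np.array(p);k=np.polyfit(p[:,0],p[:,1],1);print(n,np.degrees(np.arctan(k[0])).round(2),"y at .46",np.polyval(k,.46).round(4))
# outer left edge of second lane guide: dark line col 403
A=[]
for v in range(210,258):
    r=g[v,398:408]; A.append(onz(c,398+np.argmin(r),v,.026)[:2])
A=np.array(A);k=np.polyfit(A[:,0],A[:,1],1);print("far left guide",np.degrees(np.arctan(k[0])).round(2),np.polyval(k,.5).round(4))
A=[]
for v in range(236,258):
    r=g[v,436:446]; A.append(onz(c,436+np.argmin(r),v,.026)[:2])
A=np.array(A);k=np.polyfit(A[:,0],A[:,1],1);print("right guide min",np.degrees(np.arctan(k[0])).round(2),np.polyval(k,.46).round(4))
# back stop edge: floor bright start at col 432
for u in(428,432,436): print("back", [onz(c,u,v,.026)[:2].round(4) for v in (205.5,206,206.5)][1], g[203:210,u].round())
for u in(426,430,434): print("front", g[255:263,u].round(), onz(c,u,258.5,.026)[:2].round(4), onz(c,u,259.5,.026)[:2].round(4))
```

```text
[0.6754 0.0733]
[ 0.6771 -0.0243]
[0.6103 0.0718]
[ 0.612  -0.0261]
centre [0.6437 0.0237] yaw x [np.float64(1.3), np.float64(1.6)] yaw y [np.float64(1.0), np.float64(0.96)] 0.0975218744079477 0.06504767268251899
left -4.46 y at .46 -0.326
right -3.67 y at .46 -0.3702
far left guide -2.13 -0.2726
right guide min -2.4 -0.3742
back [ 0.5852 -0.3433] [ 89.  81.  81. 131. 145. 143. 142.]
back [ 0.5849 -0.3555] [ 86.  85.  83. 119. 138. 138. 139.]
back [ 0.5846 -0.3676] [ 90.  86.  87. 112. 134. 143. 143.]
front [135. 141. 138. 113.  77.  70.  87.  88.] [ 0.4286 -0.3309] [ 0.4256 -0.3307]
front [138. 138. 136. 114.  78.  68.  82.  89.] [ 0.4283 -0.3428] [ 0.4254 -0.3427]
front [135. 136. 134. 116.  85.  70.  78.  87.] [ 0.428  -0.3548] [ 0.4251 -0.3547]
```

View pics/s_dock.png

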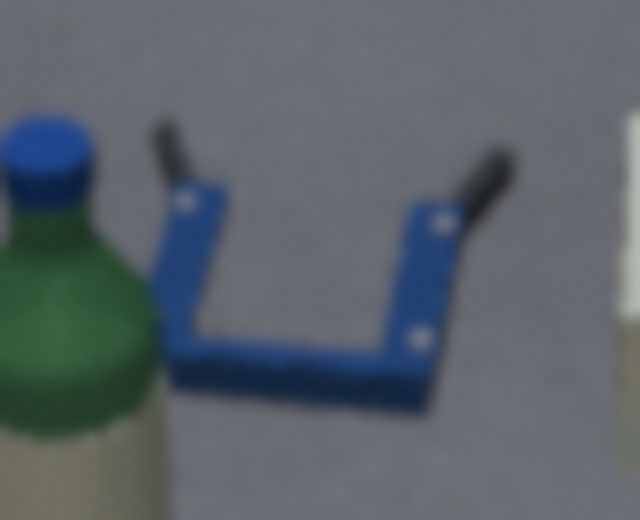

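```bash
cat >> h.py <<'E'
def go(x,y,z,jaw):
    """print row from current pose to TCP target (m), jaw axis angle deg (mod 180)"""
    s=bot.read_state(); Rm=R.from_rotvec(s["tcp_rot"]).as_matrix(); p=np.array(s["tool_pos"])
    d=Rm.T@(np.array([x,y,z])-p)*1000
    cur=np.degrees(np.arctan2(Rm[1,1],Rm[0,1])); dy=(jaw-cur+90)%180-90
    print("pos",p.round(4),"jaw",cur.round(2),"tilt",np.degrees(np.arccos(-Rm[2,2])).round(2),"shift mm",d.round(1),"turn",round(-dy,2),"q6",s["q"][5].round(2),"F",np.round(s["wrist_force"],1),"w",round(s["width"],3),"t",s["time"])
E
python3 -c "
from h import *
go(.508,.3545,.231,114.5)"
```

```text
pos [0.2336 0.6326 0.2301] jaw 69.73 tilt 0.12 shift mm [-353.7 -165.8   -0.6] turn -44.77 q6 -0.04 F [-0.  -0.4  0. ] w 1.004 t 0.1
```

Run:
```python
from h import *
P=cloud(load("top0"))
for u0,u1,v0,v1 in((40,135,285,335),(40,125,360,400)):
    q=P[v0:v1,u0:u1].reshape(-1,3); q=q[q[:,2]>.04]; print(np.nanpercentile(q,[2,50,98],axis=0).round(3))
```

```text
[[0.243 0.558 0.051]
 [0.304 0.639 0.161]
 [0.361 0.771 0.166]]
[[0.04  0.568 0.046]
 [0.103 0.638 0.186]
 [0.218 0.747 0.388]]
```

Request:
move_arm:
  steps:
    - [-60,-30,-10,0,100]
    - [-354,-166,-10,-44.8,100]
    - [-354,-166,-10,-44.8,100]
    - [-354,-166,-10,-44.8,100]
    - [-354,-166,-10,-44.8,100]
    - [-354,-166,-10,-44.8,100]
    - [-354,-166,-10,-44.8,100]
    - [-354,-166,-10,-44.8,100]
    - [-354,-166,-10,-44.8,100]
    - [-354,-166,-10,-44.8,100]
    - [-354,-166,-10,-44.8,100]
    - [-354,-166,-10,-44.8,100]
  newtons: 60

```text
time: 1.3
tool_pos: [0.5072, 0.356, 0.241]
tcp_rot: [0.67, -3.069, -0.0]
wrist_force: [-0.1, -0.4, 0.2]
width: 0.999
```

Run:
```python
from h import *
go(.508,.3545,.081,114.5)
c=snap("scene","s1"); cv2.imwrite("pics/s1c.png",cv2.resize(c["pixels"][80:255,390:540,::-1],None,fx=3,fy=3,interpolation=cv2.INTER_CUBIC))
```

```text
pos [0.5072 0.356  0.241 ] jaw 114.64 tilt 0.04 shift mm [ -0.2  -1.7 160. ] turn 0.14 q6 -1.43 F [-0.1 -0.4  0.2] w 0.999 t 1.3
```

View pics/s1c.png

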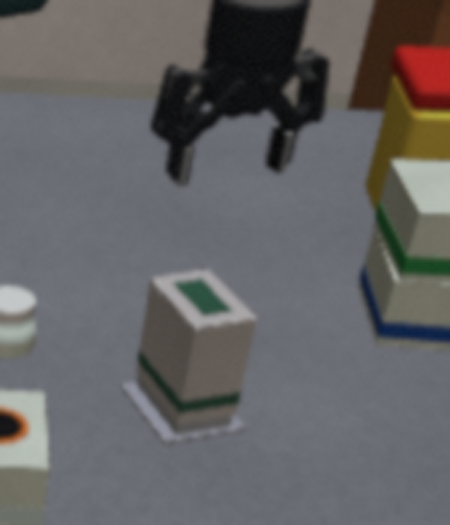

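The open gripper hangs over the tin (crop (200,300)), aligned across its 60 mm side. Next I descend and grip.

Request:
move_arm:
  steps:
    - [0,-1.5,40,0,100]
    - [0,-1.5,80,0,100]
    - [0,-1.5,120,0,100]
    - [0,-1.5,145,0,100]
    - [0,-1.5,160,0,100]
    - [0,-1.5,160,0,100]
    - [0,-1.5,160,0,30]
    - [0,-1.5,160,0,30]
    - [0,-1.5,160,0,30]
    - [0,-1.5,160,0,30]
    - [0,-1.5,160,0,30]
    - [0,-1.5,160,0,30]
    - [0,-1.5,160,0,30]
    - [0,-1.5,160,0,30]
  newtons: 60

```text
time: 2.75
tool_pos: [0.5105, 0.3551, 0.0839]
tcp_rot: [-0.666, 3.066, 0.004]
wrist_force: [-1.7, 3.0, 6.2]
width: 0.697
```

Run:
```python
from h import *
go(.508,.3545,.18,91.3)
go(.508,.024,.18,91.3)
```

```text
pos [0.5105 0.3551 0.0839] jaw 114.52 tilt 0.28 shift mm [  2.1   0.7 -96.1] turn 23.22 q6 -1.43 F [-1.7  3.   6.2] w 0.697 t 2.75
pos [0.5105 0.3551 0.0839] jaw 114.52 tilt 0.28 shift mm [ 139.2 -300.   -97.2] turn 23.22 q6 -1.43 F [-1.7  3.   6.2] w 0.697 t 2.75
```

Request:
move_arm:
  steps:
    - [0,0,-5,0,30]
    - [0,0,-20,0,30]
    - [0,0,-50,0,30]
    - [0,0,-80,0,30]
    - [0,0,-90,0,30]
    - [0,0,-90,0,30]
    - [0,0,-90,0,30]

```text
time: 3.45
tool_pos: [0.5083, 0.3527, 0.17]
tcp_rot: [0.667, -3.068, 0.001]
wrist_force: [-0.1, 0.5, -6.0]
width: 0.697
```

Run:
```python
from h import *
go(.505,.024,.174,91.3)
c=snap("scene","s2"); cv2.imwrite("pics/s2c.png",cv2.resize(c["pixels"][80:255,390:540,::-1],None,fx=3,fy=3,interpolation=cv2.INTER_CUBIC))
```

```text
pos [0.5083 0.3527 0.17  ] jaw 114.52 tilt 0.12 shift mm [ 139.4 -297.7   -3.6] turn 23.22 q6 -1.43 F [-0.1  0.5 -6. ] w 0.697 t 3.45
```

View pics/s2c.png

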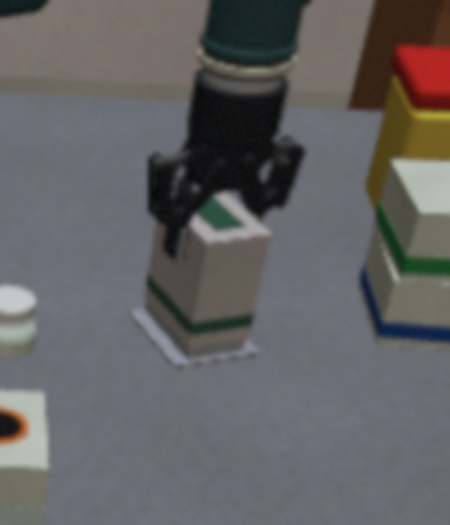

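The whole tin hangs from the lid (crop (200,290)), foot level. Next, over to the bracket mouth.

Request:
move_arm:
  steps:
    - [7,-15,0,0,30]
    - [21,-45,-2,3,30]
    - [35,-75,-4,7,30]
    - [49,-105,-4,11,30]
    - [63,-135,-4,15,30]
    - [77,-165,-4,19,30]
    - [91,-195,-4,23.2,30]
    - [105,-225,-4,23.2,30]
    - [119,-255,-4,23.2,30]
    - [131,-281,-4,23.2,30]
    - [139.4,-297.7,-4,23.2,30]
    - [139.4,-297.7,-4,23.2,30]
    - [139.4,-297.7,-4,23.2,30]

```text
time: 4.8
tool_pos: [0.5047, 0.0243, 0.1741]
tcp_rot: [0.034, -3.139, -0.001]
wrist_force: [-0.1, 1.1, -4.1]
width: 0.694
```

Run:
```python
from h import *
go(.505,.024,.086,91.3)
c=snap("top","t3"); cv2.imwrite("pics/t3c.png",cv2.resize(c["pixels"][150:270,240:360,::-1],None,fx=5,fy=5,interpolation=cv2.INTER_CUBIC))
c=snap("scene","s3"); cv2.imwrite("pics/s3c.png",cv2.resize(c["pixels"][130:260,280:400,::-1],None,fx=4,fy=4,interpolation=cv2.INTER_CUBIC))
```

```text
pos [0.5047 0.0243 0.1741] jaw 91.23 tilt 0.14 shift mm [-0.5 -0.3 88.1] turn -0.07 q6 -1.59 F [-0.1  1.1 -4.1] w 0.694 t 4.8
```

View pics/t3c.png

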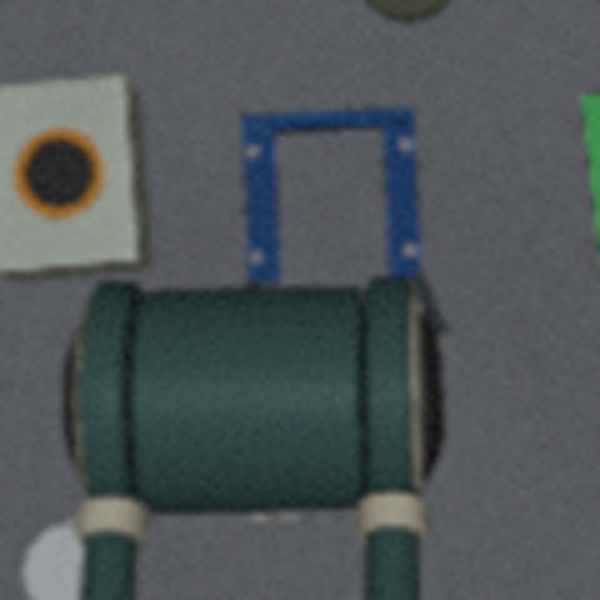

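View pics/s3c.png

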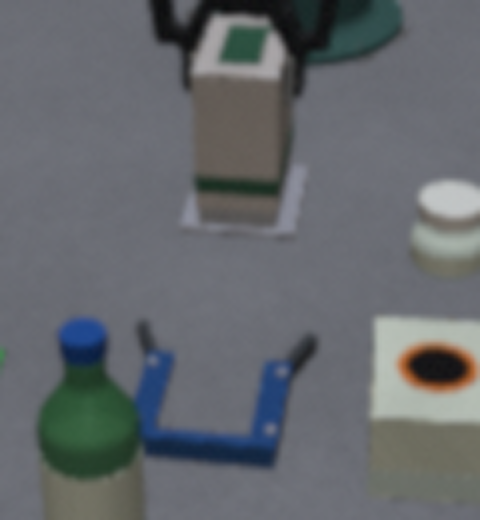

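Top view: arm over the mouth, with the bracket free at crop (330,190). Scene view: the tin's foot at crop (240,205) is square to the bracket. Lowering to just above the trolley.

Request:
move_arm:
  steps:
    - [0,0,30,0,30]
    - [0,0,55,0,30]
    - [0,0,75,0,30]
    - [0,0,84,0,30]
    - [0,0,86,0,30]
    - [0,0,86,0,30]
    - [0,0,86,0,30]

```text
time: 5.6
tool_pos: [0.5071, 0.025, 0.0906]
tcp_rot: [-0.037, 3.139, -0.0]
wrist_force: [0.3, 0.8, -5.4]
width: 0.695
```

Run:
```python
from h import *
go(.641,.024,.086,91.3)
c=snap("scene","s4"); cv2.imwrite("pics/s4c.png",cv2.resize(c["pixels"][150:260,290:390,::-1],None,fx=7,fy=7,interpolation=cv2.INTER_CUBIC)[:600])
```

```text
pos [0.5071 0.025  0.0906] jaw 91.35 tilt 0.14 shift mm [-133.8   -4.2    5. ] turn 0.05 q6 -1.59 F [ 0.3  0.8 -5.4] w 0.695 t 5.6
```

View pics/s4c.png

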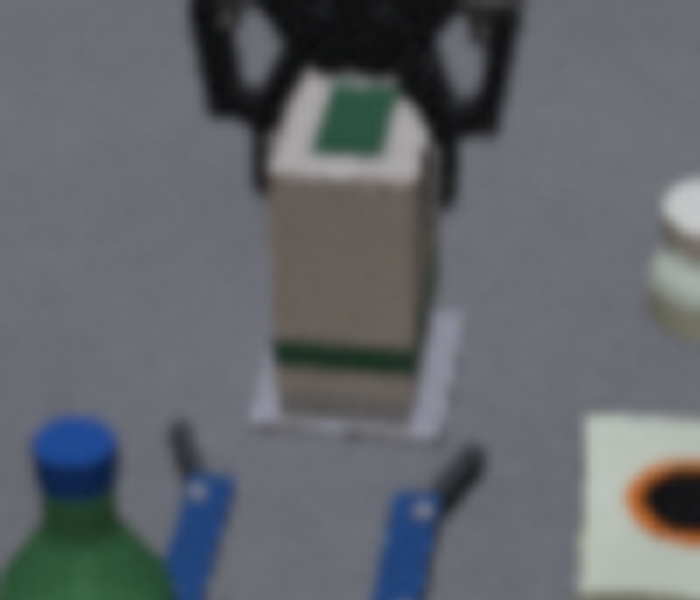

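Request:
move_arm:
  steps:
    - [0,0,3,0,30]
    - [0,0,5,0,30]
    - [0,0,5,0,30]
    - [0,0,5,0,30]

```text
time: 6.05
tool_pos: [0.5057, 0.0247, 0.0842]
tcp_rot: [0.036, -3.141, 0.0]
wrist_force: [0.8, -0.2, -5.2]
width: 0.695
```

Run:
```python
from h import *
go(.641,.024,.086,91.3)
```

```text
pos [0.5057 0.0247 0.0842] jaw 91.32 tilt 0.01 shift mm [-135.3   -3.8   -1.8] turn 0.02 q6 -1.59 F [ 0.8 -0.2 -5.2] w 0.695 t 6.05
```

Request:
move_arm:
  steps:
    - [0,0,1,0,30]
    - [0,0,2,0,30]
    - [0,0,2,0,30]

```text
time: 6.35
tool_pos: [0.5061, 0.0248, 0.0839]
tcp_rot: [-0.036, 3.141, 0.0]
wrist_force: [-4.0, 1.0, 6.0]
width: 0.696
```

Run:
```python
from h import *
go(.641,.024,.086,91.3)
c=snap("scene","s5"); P=cloud(c)
cv2.imwrite("pics/s5c.png",cv2.resize(c["pixels"][170:255,300:380,::-1],None,fx=8,fy=7,interpolation=cv2.INTER_CUBIC)[:600])
```

```text
pos [0.5061 0.0248 0.0839] jaw 91.32 tilt 0.01 shift mm [-134.8   -3.9   -2.1] turn 0.02 q6 -1.59 F [-4.  1.  6.] w 0.696 t 6.35
```

View pics/s5c.png

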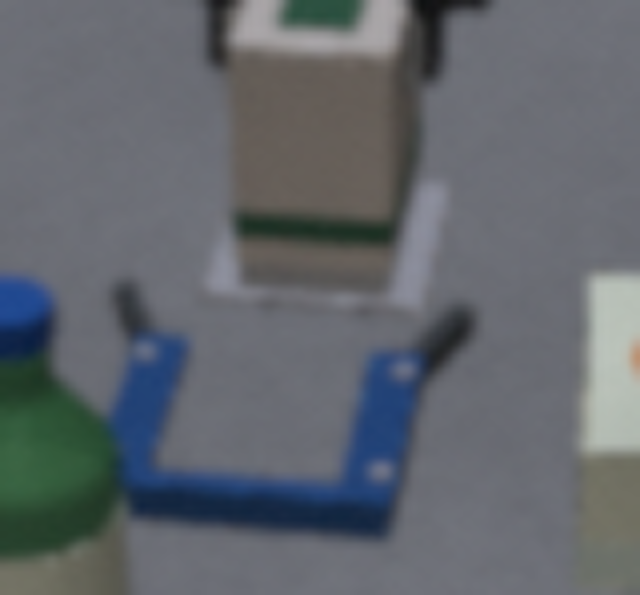

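Run:
```python
from h import *
c=load("s5")
q=lambda a,b,z:onz(c,300+a/8-.44,170+b/7-.43,z)[:2].round(4)
print("foot",q(205,293,.002),q(423,308,.002), "back right",q(447,183,.005))
print("bolts",q(146,350,.015),q(404,370,.015),q(380,471,.015))
print("lip inner",q(187,340,.015),q(372,352,.015),q(158,475,.015),q(345,482,.015))
print("guide tips",q(125,290,.015),q(468,312,.015))
```

```text
foot [ 0.5504 -0.0156] [0.5478 0.0676] back right [0.4552 0.0645]
bolts [ 0.6108 -0.0256] [0.6089 0.0688] [0.6744 0.0698]
lip inner [ 0.6016 -0.0122] [0.5987 0.0557] [ 0.6896 -0.0051] [0.6831 0.059 ]
guide tips [ 0.5706 -0.042 ] [0.5653 0.0865]
```

The foot sits at about y=.026 (crop (315,300)), some 4–5 mm left of the bracket axis. I'll shift it sideways, then slide it in.

Request:
move_arm:
  steps:
    - [0,-2,-1.5,0,30]
    - [0,-5,-1.5,0,30]
    - [-10,-5,-1.5,0,30]
    - [-20,-5,-1.5,0,30]
    - [-30,-5,-1.5,0,30]
    - [-40,-5,-1.5,0,30]
    - [-50,-5,-1.5,0,30]
    - [-50,-5,-1.5,0,30]

```text
time: 7.2
tool_pos: [0.5586, 0.0209, 0.0839]
tcp_rot: [-0.037, 3.138, -0.0]
wrist_force: [0.7, 0.3, -4.1]
width: 0.697
```

Run:
```python
from h import *
go(.641,.0225,.086,91.3)
c=snap("scene","s6")
cv2.imwrite("pics/s6c.png",cv2.resize(c["pixels"][170:255,300:380,::-1],None,fx=8,fy=7,interpolation=cv2.INTER_CUBIC)[:600])
```

```text
pos [0.5586 0.0209 0.0839] jaw 91.34 tilt 0.19 shift mm [-82.4  -0.3  -1.9] turn 0.04 q6 -1.6 F [ 0.7  0.3 -4.1] w 0.697 t 7.2
```

View pics/s6c.png

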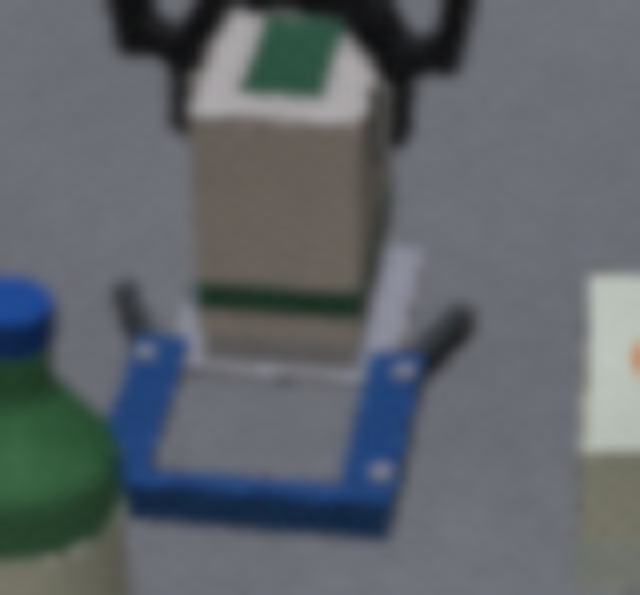

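The foot's front edge (crop (275,370)) is under the lips and nearly centred, with no side force. I'll keep sliding.

Request:
move_arm:
  steps:
    - [-10,0,0,0,30]
    - [-22,0,0,0,30]
    - [-34,0,0,0,30]
    - [-46,0,0,0,30]
    - [-58,0,0,0,30]
    - [-68,0,0,0,30]
    - [-76,0,0,0,30]
    - [-76,0,0,0,30]

```text
time: 8.05
tool_pos: [0.634, 0.0227, 0.0838]
tcp_rot: [-0.037, 3.138, 0.0]
wrist_force: [2.2, 0.3, 0.1]
width: 0.697
```

Run:
```python
from h import *
go(.641,.0225,.086,91.3)
```

```text
pos [0.634  0.0227 0.0838] jaw 91.34 tilt 0.18 shift mm [-7.  -0.4 -2.2] turn 0.04 q6 -1.6 F [2.2 0.3 0.1] w 0.697 t 8.05
```

Request:
move_arm:
  steps:
    - [-3,0,0,0,30]
    - [-6,0,0,0,30]
    - [-8,0,0,0,30]
    - [-8,0,0,0,30]

```text
time: 8.45
tool_pos: [0.6395, 0.023, 0.084]
tcp_rot: [0.036, -3.141, -0.0]
wrist_force: [-3.7, 0.9, 3.0]
width: 0.7
```

Run:
```python
from h import *
go(.641,.0225,.086,91.3)
```

```text
pos [0.6395 0.023  0.084 ] jaw 91.33 tilt 0.05 shift mm [-1.5 -0.5 -2. ] turn 0.03 q6 -1.6 F [-3.7  0.9  3. ] w 0.7 t 8.45
```

Request:
move_arm:
  steps:
    - [-2,0,0,0,30]
    - [-4,0,0,0,30]
    - [-5,0,0,0,30]
    - [-5,0,0,0,30]

```text
time: 8.85
tool_pos: [0.6441, 0.0231, 0.084]
tcp_rot: [0.037, -3.14, -0.0]
wrist_force: [-5.2, 1.2, 5.1]
width: 0.693
```

Run:
```python
from h import *
go(.641,.0225,.086,91.3)
c=snap("scene","s7")
cv2.imwrite("pics/s7c.png",cv2.resize(c["pixels"][170:255,300:380,::-1],None,fx=8,fy=7,interpolation=cv2.INTER_CUBIC)[:600])
```

```text
pos [0.6441 0.0231 0.084 ] jaw 91.34 tilt 0.1 shift mm [ 3.1 -0.5 -2. ] turn 0.04 q6 -1.6 F [-5.2  1.2  5.1] w 0.693 t 8.85
```

View pics/s7c.png

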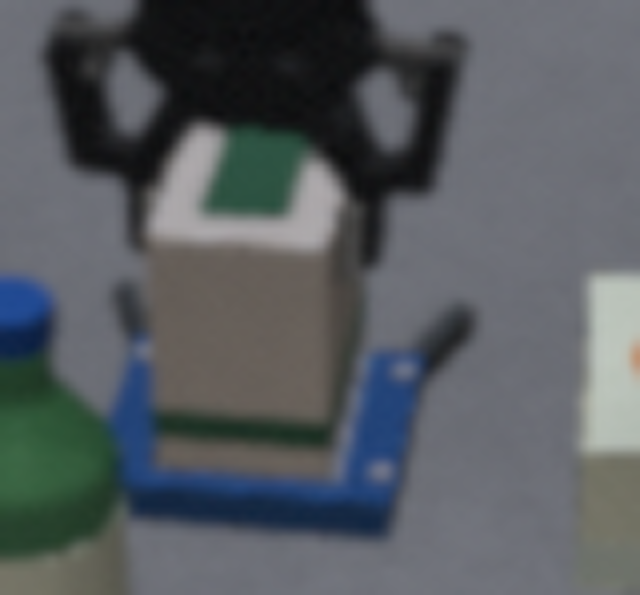

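Request:
move_arm:
  steps:
    - [-2,0,-0.5,0,30]
    - [-4,0,-0.5,0,30]
    - [-4,0,-0.5,0,30]

```text
time: 9.2
tool_pos: [0.6458, 0.0232, 0.0845]
tcp_rot: [0.037, -3.134, 0.0]
wrist_force: [-11.3, 1.6, 11.4]
width: 0.698
```

Run:
```python
from h import *
go(.641,.0225,.086,91.3)
```

```text
pos [0.6458 0.0232 0.0845] jaw 91.34 tilt 0.4 shift mm [ 4.8 -0.5 -1.5] turn 0.04 q6 -1.6 F [-11.3   1.6  11.4] w 0.698 t 9.2
```

Force against the stop rose to 11 N at TCP x=.646, so the tin is home. I'll relax the push and draw the lid straight up.

Request:
move_arm:
  steps:
    - [3,0,0,0,30]
    - [3,0,-4,0,30]
    - [3,0,-8,0,30]
    - [3,0,-12,0,30]
    - [3,0,-17,0,30]
    - [3,0,-23,0,30]
    - [3,0,-30,0,30]
  newtons: 80

```text
time: 9.9
tool_pos: [0.6445, 0.0229, 0.1134]
tcp_rot: [0.036, -3.138, 0.0]
wrist_force: [-3.2, 0.0, -15.8]
width: 0.692
```

Run:
```python
from h import *
go(.641,.0225,.086,91.3)
c=snap("scene","s8")
cv2.imwrite("pics/s8c.png",cv2.resize(c["pixels"][150:255,290:380,::-1],None,fx=6,fy=5,interpolation=cv2.INTER_CUBIC)[:600])
```

```text
pos [0.6445 0.0229 0.1134] jaw 91.33 tilt 0.2 shift mm [ 3.5 -0.3 27.4] turn 0.03 q6 -1.6 F [ -3.2   0.  -15.8] w 0.692 t 9.9
```

View pics/s8c.png

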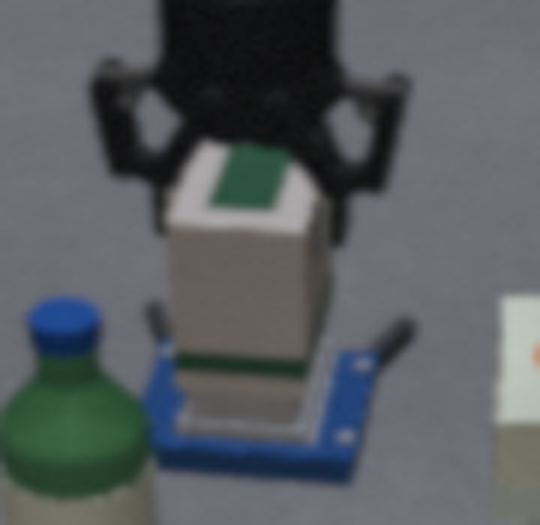

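The lid is rising off the base; the plinth shows at crop (245,410) with the base held under the lips. Continuing straight up.

Request:
move_arm:
  steps:
    - [0,0,-6,0,30]
    - [0,0,-13,0,30]
    - [0,0,-20,0,30]
    - [0,0,-27,0,30]
    - [0,0,-35,0,30]
    - [0,0,-45,0,30]
    - [0,0,-60,0,30]
    - [0,0,-80,0,30]
    - [0,0,-100,0,30]
    - [0,0,-115,0,30]
    - [0,0,-115,0,30]
    - [0,0,-115,0,30]

```text
time: 11.15
tool_pos: [0.6463, 0.023, 0.2301]
tcp_rot: [-0.036, 3.14, -0.0]
wrist_force: [-0.1, 0.2, -1.2]
width: 0.695
```

Run:
```python
from h import *
go(.657,-.180,.23,91.3)
c=snap("scene","s9")
cv2.imwrite("pics/s9c.png",cv2.resize(c["pixels"][100:255,270:400,::-1],None,fx=5,fy=3.8,interpolation=cv2.INTER_CUBIC)[:600])
```

```text
pos [0.6463 0.023  0.2301] jaw 91.33 tilt 0.09 shift mm [-6.000e+00 -2.032e+02  1.000e-01] turn 0.03 q6 -1.6 F [-0.1  0.2 -1.2] w 0.695 t 11.15
```

View pics/s9c.png

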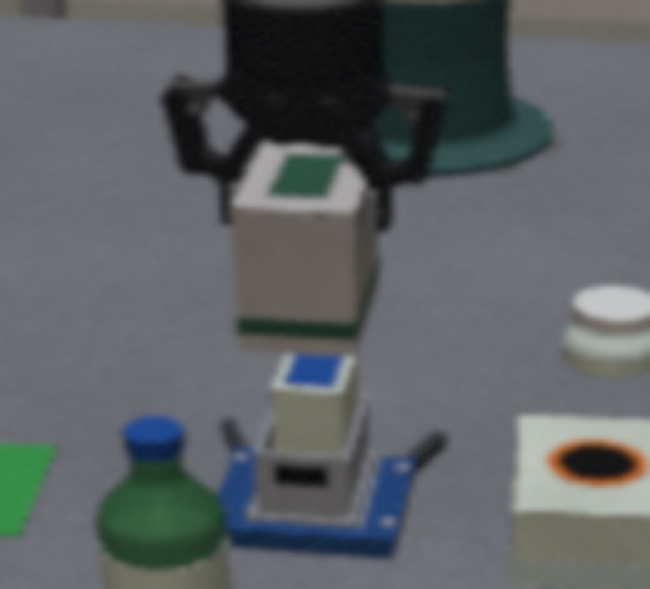

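The lid is clear (crop (305,260)). The blue-topped carton stands upright in the tin (315,400), and the tin is still in the bracket. Moving over to the mat.

Request:
move_arm:
  steps:
    - [0,-15,0,0,30]
    - [-2,-45,0,0,30]
    - [-4,-80,0,0,30]
    - [-6,-115,0,0,30]
    - [-8,-150,0,0,30]
    - [-9,-180,0,0,30]
    - [-9,-203,0,0,30]
    - [-9,-203,30,0,30]
    - [-9,-203,70,0,30]
    - [-9,-203,110,0,30]
    - [-9,-203,140,0,30]
    - [-9,-203,155,0,30]
    - [-9,-203,157,0,30]
    - [-9,-203,157,0,30]

```text
time: 12.6
tool_pos: [0.66, -0.1803, 0.0727]
tcp_rot: [-0.036, 3.141, -0.0]
wrist_force: [-0.2, -1.1, -0.9]
width: 0.692
```

Run:
```python
from h import *
go(.660,-.180,.067,91.3)
c=snap("scene","s10")
cv2.imwrite("pics/s10c.png",cv2.resize(c["pixels"][130:260,210:350,::-1],None,fx=5,fy=4.5,interpolation=cv2.INTER_CUBIC)[:600])
```

```text
pos [ 0.66   -0.1803  0.0727] jaw 91.32 tilt 0.03 shift mm [-0.   0.3  5.7] turn 0.02 q6 -1.9 F [-0.2 -1.1 -0.9] w 0.692 t 12.6
```

View pics/s10c.png

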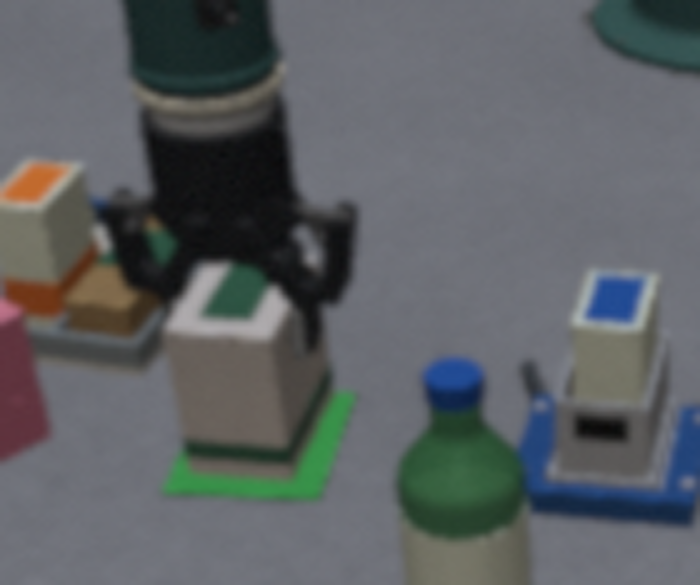

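The lid hovers upright over the mat (crop (245,400)). Creeping down to contact.

Request:
move_arm:
  steps:
    - [0,0,2,0,30]
    - [0,0,4,0,30]
    - [0,0,5.5,0,30]
    - [0,0,6.5,0,30]
    - [0,0,6.5,0,30]

```text
time: 13.15
tool_pos: [0.66, -0.1798, 0.0671]
tcp_rot: [-0.037, 3.14, -0.001]
wrist_force: [-2.3, 0.6, 4.7]
width: 0.695
```

Request:
move_arm:
  steps:
    - [0,0,0,0,100]
    - [0,0,0,0,100]
    - [0,0,0,0,100]
    - [0,0,0,0,100]
    - [0,0,0,0,100]
    - [0,0,-10,0,100]
    - [0,0,-40,0,100]
    - [0,0,-80,0,100]
    - [0,0,-120,0,100]
    - [0,0,-160,0,100]
    - [0,0,-160,0,100]

```text
time: 14.25
tool_pos: [0.6639, -0.1811, 0.2357]
tcp_rot: [-0.036, 3.127, -0.007]
wrist_force: [0.7, 0.0, 0.5]
width: 1.002
```

Run:
```python
from h import *
go(.533,-.356,.23,87.6)
c=snap("scene","s11"); P=cloud(c); z=P[...,2]
cv2.imwrite("pics/s11.png",c["pixels"][100:300,130:420,::-1].repeat(2,0).repeat(2,1))
c=snap("top","t11")
```

```text
pos [ 0.6639 -0.1811  0.2357] jaw 91.33 tilt 0.85 shift mm [ 135.  -171.8    4.6] turn 3.73 q6 -1.9 F [0.7 0.  0.5] w 1.002 t 14.25
```

View pics/s11.png

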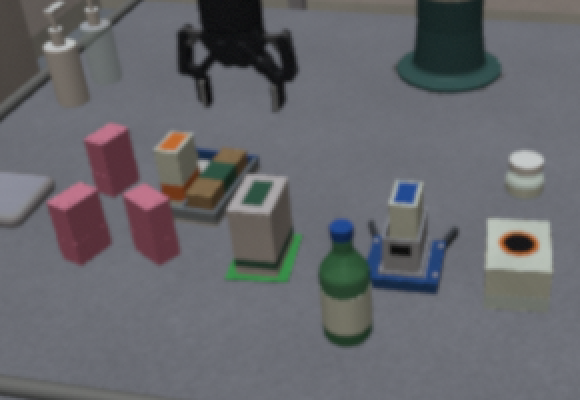

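The lid stands on the mat (crop (260,225)). Before reaching for the old carton, I'll check the clearance to the pink box beside it.

Run:
```python
from h import *
for t,(u0,u1,v0,v1) in (("t11",(455,500,205,250)),("s11",(168,202,155,200))):
    c=load(t); P=cloud(c)
    hsv=cv2.cvtColor(c["pixels"],cv2.COLOR_RGB2HSV)
    m=np.zeros(hsv.shape[:2],bool); m[v0:v1,u0:u1]=1
    m&=((hsv[...,0]>160)|(hsv[...,0]<3))&(hsv[...,1]>80)
    q=P[m]; q=q[q[:,2]>.03]; print(t,"pink",np.nanpercentile(q,[3,97],axis=0).round(3))
def rect(P,m,name):
    p=P[m][:,:2]; r=cv2.minAreaRect((p*1000).astype(np.float32)); print(name,len(p),np.round(r[0],1),np.round(r[1],1),round(r[2],1),np.nanmedian(P[m][:,2]).round(4))
for t,b in (("t11",(420,460,195,245)),("s11",(200,235,155,195))):
    c=load(t);P=cloud(c);m=np.zeros((400,640),bool);m[b[2]:b[3],b[0]:b[1]]=1
    rect(P,m&(P[...,2]>.1)&(P[...,2]<.113),t+" old")
c=load("s11");P=cloud(c);m=np.zeros((400,640),bool);m[180:220,235:285]=1
rect(P,m&(P[...,2]>.106)&(P[...,2]<.12),"lid")
```

```text
t11 pink [[ 0.486 -0.477  0.031]
 [ 0.546 -0.45   0.092]]
s11 pink [[ 0.498 -0.498  0.033]
 [ 0.683 -0.354  0.102]]
t11 old 288 [ 532.7 -354.7] [38.4 56.6] 88.3 0.1062
s11 old 166 [ 580.7 -358.7] [ 44.  158.3] 87.8 0.1055
lid 455 [ 657.8 -179.6] [95.  61.3] 1.7 0.1126
```

Request:
move_arm:
  steps:
    - [34,-43,0,1,70]
    - [68,-86,0,3,70]
    - [102,-130,0,3.7,70]
    - [135,-171,0,3.7,70]
    - [135,-171,5,3.7,70]
    - [135,-171,5,3.7,70]
    - [135,-171,5,3.7,70]

```text
time: 15.05
tool_pos: [0.5281, -0.353, 0.2191]
tcp_rot: [-0.067, -3.139, -0.004]
wrist_force: [0.9, 0.7, 0.5]
width: 0.7
```

Run:
```python
from h import *
go(.5325,-.355,.07,87.9)
```

```text
pos [ 0.5281 -0.353   0.2191] jaw 87.57 tilt 0.17 shift mm [ -4.8  -2.2 149.1] turn -0.33 q6 -2.16 F [0.9 0.7 0.5] w 0.7 t 15.05
```

Request:
move_arm:
  steps:
    - [-5,-2,35,0,70]
    - [-5,-2,75,0,70]
    - [-5,-2,115,0,70]
    - [-5,-2,140,0,70]
    - [-5,-2,149,0,70]
    - [-5,-2,149,0,70]
    - [-5,-2,149,0,20]
    - [-5,-2,149,0,20]
    - [-5,-2,149,0,20]
    - [-5,-2,149,0,20]
    - [-5,-2,149,0,20]
    - [-5,-2,149,0,20]
  newtons: 25

```text
time: 16.25
tool_pos: [0.535, -0.3569, 0.0741]
tcp_rot: [0.066, 3.137, -0.003]
wrist_force: [0.0, 0.9, 5.3]
width: 0.44
```

Run:
```python
from h import *
go(.457,-.3505,.07,87.9)
c=snap("scene","s12")
cv2.imwrite("pics/s12c.png",cv2.resize(c["pixels"][120:240,150:280,::-1],None,fx=5,fy=4.5,interpolation=cv2.INTER_CUBIC)[:600])
```

```text
pos [ 0.535  -0.3569  0.0741] jaw 87.61 tilt 0.23 shift mm [78.2  3.2  3.8] turn -0.29 q6 -2.16 F [0.  0.9 5.3] w 0.44 t 16.25
```

View pics/s12c.png

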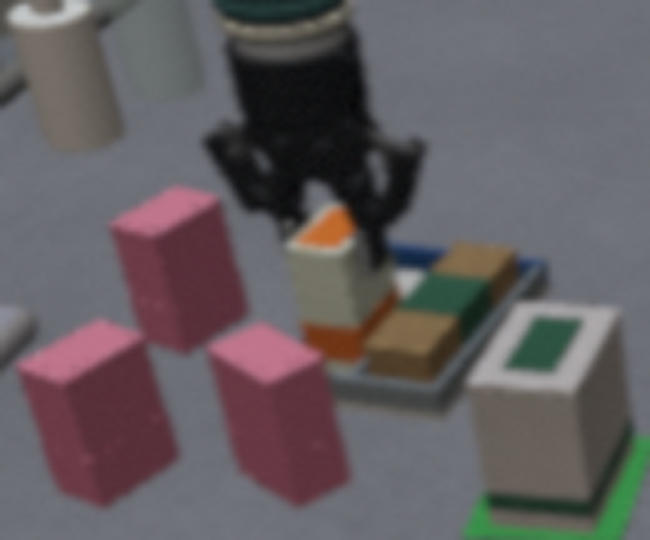

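The old carton is gripped at crop (330,280), clear of the long box and the pink boxes. I'll ease the downward load and slide it forward.

Request:
move_arm:
  steps:
    - [0,0,-3,0,20]
    - [0,0,-5,0,20]
    - [8,0,-5,0,20]
    - [20,0.5,-5,0,20]
    - [32,1,-5,0,20]
    - [44,1.5,-5,0,20]
    - [56,2,-5,0,20]
    - [66,2.5,-5,0,20]
    - [70,2.5,-5,0,20]
    - [70,2.5,-5,0,20]

```text
time: 17.3
tool_pos: [0.463, -0.3506, 0.0768]
tcp_rot: [0.066, 3.141, 0.0]
wrist_force: [0.6, -0.5, -1.0]
width: 0.44
```

Run:
```python
from h import *
go(.457,-.3505,.07,87.9)
c=snap("scene","s13")
cv2.imwrite("pics/s13c.png",cv2.resize(c["pixels"][120:240,150:280,::-1],None,fx=5,fy=4.5,interpolation=cv2.INTER_CUBIC)[:600])
```

```text
pos [ 0.463  -0.3506  0.0768] jaw 87.59 tilt 0.0 shift mm [ 6.  -0.1  6.8] turn -0.31 q6 -2.22 F [ 0.6 -0.5 -1. ] w 0.44 t 17.3
```

View pics/s13c.png

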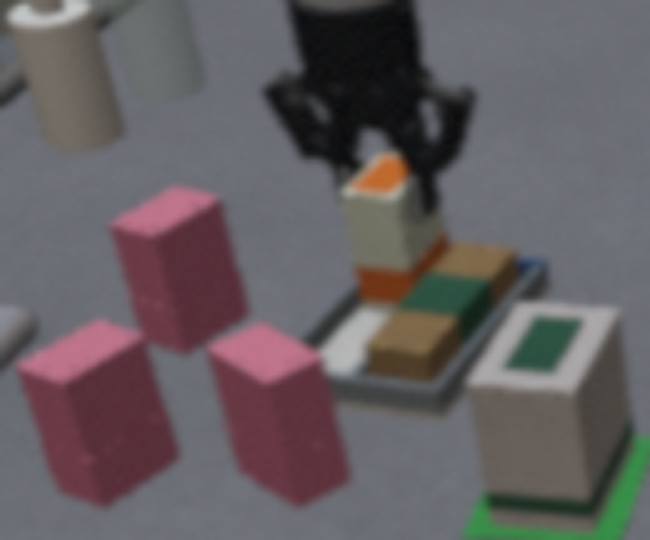

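Request:
move_arm:
  steps:
    - [2,0,0,0,20]
    - [4,0,0,0,20]
    - [6,0,0,0,20]
    - [6,0,0,0,20]

```text
time: 17.75
tool_pos: [0.4593, -0.3508, 0.0775]
tcp_rot: [0.066, 3.138, -0.002]
wrist_force: [4.1, 1.2, 0.1]
width: 0.441
```

The 4 N contact with the front stop comes just where expected. I'll relax, set the carton down and release.

Request:
move_arm:
  steps:
    - [-2.5,0,1,0,20]
    - [-2.5,0,2.5,0,20]
    - [-2.5,0,4,0,20]
    - [-2.5,0,4,0,20]

```text
time: 18.15
tool_pos: [0.4605, -0.3506, 0.0741]
tcp_rot: [0.065, 3.141, -0.0]
wrist_force: [0.3, 2.4, 7.8]
width: 0.438
```

Request:
move_arm:
  steps:
    - [-2.5,0,3,0,70]
    - [-2.5,0,3,0,70]
    - [-2.5,0,3,0,70]
    - [-2.5,0,3,0,70]
    - [-2.5,0,-5,0,70]
    - [-2.5,0,-35,0,70]
    - [-2.5,0,-75,0,70]
    - [-2.5,0,-115,0,70]
    - [-2.5,0,-145,0,70]
    - [-2.5,0,-145,0,70]

```text
time: 19.15
tool_pos: [0.4655, -0.353, 0.2249]
tcp_rot: [0.065, 3.132, -0.011]
wrist_force: [0.8, 0.1, -0.1]
width: 0.699
```

Run:
```python
from h import *
go(.642,.023,.22,91.3)
c=snap("scene","s14")
cv2.imwrite("pics/s14.png",c["pixels"][100:300,130:420,::-1].repeat(2,0).repeat(2,1))
def rect(P,m,name):
    p=P[m][:,:2]; r=cv2.minAreaRect((p*1000).astype(np.float32)); print(name,len(p),np.round(r[0],1),np.round(r[1],1),round(r[2],1),np.nanmedian(P[m][:,2]).round(4))
P=cloud(c);m=np.zeros((400,640),bool);m[180:220,310:360]=1
rect(P,m&(P[...,2]>.114)&(P[...,2]<.13),"new top scene")
m[:]=0;m[140:185,215:245]=1
rect(P,m&(P[...,2]>.1)&(P[...,2]<.112),"old top scene")
c=snap("top","t14");P=cloud(c);m[:]=0;m[160:215,285:330]=1
rect(P,m&(P[...,2]>.114)&(P[...,2]<.13),"new top top")
rect(P,m&(P[...,2]>.07)&(P[...,2]<.08),"sleeve rim top")
cv2.imwrite("pics/t14c.png",cv2.resize(c["pixels"][150:280,240:480,::-1],None,fx=3,fy=3,interpolation=cv2.INTER_CUBIC))
```

```text
pos [ 0.4655 -0.353   0.2249] jaw 87.63 tilt 0.66 shift mm [-160.7  383.1    3.7] turn -3.67 q6 -2.22 F [ 0.8  0.1 -0.1] w 0.699 t 19.15
new top scene 199 [635.8  23.9] [65.2 38.2] 1.3 0.1199
old top scene 135 [ 460.7 -349. ] [40.  63.8] 85.6 0.1056
new top top 286 [634.   24.8] [36.8 59.6] 89.5 0.1206
sleeve rim top 101 [641.   24.7] [50.  81.8] 89.8 0.0753
```

View pics/s14.png

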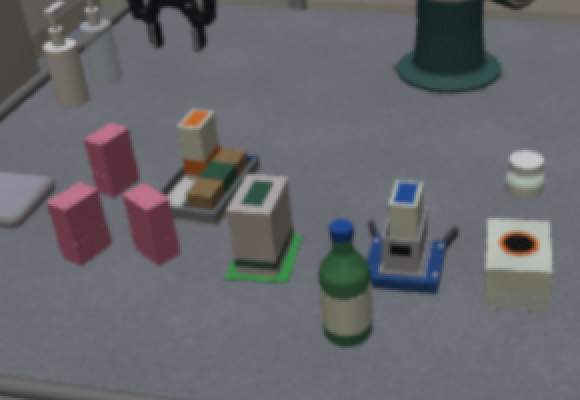

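View pics/t14c.png

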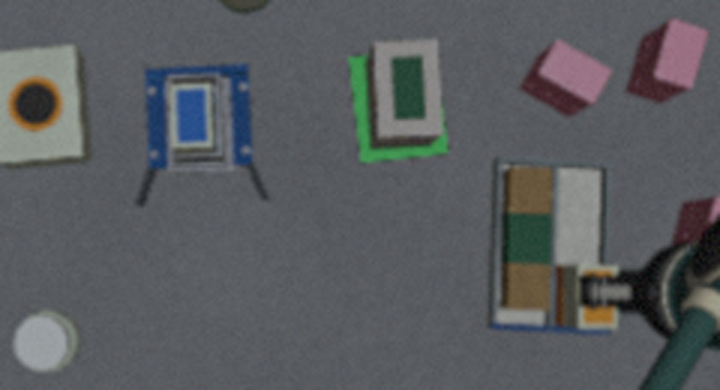

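The old carton stands upright at the front stop (scene crop (198,135)). The tin rim is centred at (.641,.025), so it's home, and the new carton's top is at (.635,.024) (crop (405,193)). Moving over it.

Request:
move_arm:
  steps:
    - [-18,42,0,0,70]
    - [-36,84,0,-1,70]
    - [-54,126,0,-2,70]
    - [-72,168,0,-3,70]
    - [-90,210,0,-3.2,70]
    - [-108,252,0,-3.2,70]
    - [-126,294,0,-3.2,70]
    - [-142,336,0,-3.2,70]
    - [-153,370,0,-3.2,70]
    - [-154,384,0,-3.2,70]
    - [-154,384,0,-3.2,70]
    - [-154,384,0,-3.2,70]

```text
time: 20.45
tool_pos: [0.6313, 0.0259, 0.2165]
tcp_rot: [0.023, -3.139, 0.001]
wrist_force: [-0.2, 0.4, -0.8]
width: 0.701
```

Run:
```python
from h import *
go(.635,.0243,.083,90.9)
```

```text
pos [0.6313 0.0259 0.2165] jaw 90.85 tilt 0.16 shift mm [ -4.   -1.5 133.5] turn -0.05 q6 -1.58 F [-0.2  0.4 -0.8] w 0.701 t 20.45
```

Request:
move_arm:
  steps:
    - [-4,-1.5,35,0,70]
    - [-4,-1.5,75,0,70]
    - [-4,-1.5,110,0,70]
    - [-4,-1.5,128,0,70]
    - [-4,-1.5,133,0,70]
    - [-4,-1.5,133,0,70]
    - [-4,-1.5,133,0,20]
    - [-4,-1.5,133,0,20]
    - [-4,-1.5,133,0,20]
    - [-4,-1.5,133,0,20]
    - [-4,-1.5,133,0,20]
    - [-4,-1.5,133,0,20]

```text
time: 21.65
tool_pos: [0.638, 0.0249, 0.087]
tcp_rot: [-0.023, 3.138, -0.001]
wrist_force: [-0.6, -2.1, 6.1]
width: 0.443
```

Run:
```python
from h import *
go(.635,.0243,.2,90.9)
c=snap("scene","s15")
cv2.imwrite("pics/s15c.png",cv2.resize(c["pixels"][120:250,270:390,::-1],None,fx=5,fy=4.5,interpolation=cv2.INTER_CUBIC)[:600])
```

```text
pos [0.638  0.0249 0.087 ] jaw 90.85 tilt 0.21 shift mm [   2.6   -0.7 -113. ] turn -0.05 q6 -1.58 F [-0.6 -2.1  6.1] w 0.443 t 21.65
```

View pics/s15c.png

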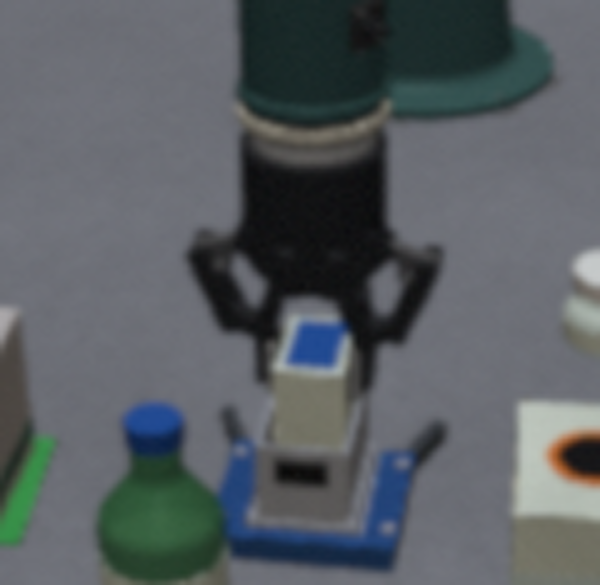

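The new carton is gripped above the rim (crop (315,390)). Lifting straight up.

Request:
move_arm:
  steps:
    - [0,0,-4,0,20]
    - [0,0,-12,0,20]
    - [0,0,-25,0,20]
    - [0,0,-45,0,20]
    - [0,0,-70,0,20]
    - [0,0,-95,0,20]
    - [0,0,-120,0,20]
    - [0,0,-130,0,20]
    - [0,0,-130,0,20]
    - [0,0,-130,0,20]

```text
time: 22.7
tool_pos: [0.6358, 0.0254, 0.214]
tcp_rot: [0.023, -3.14, -0.0]
wrist_force: [0.0, 0.7, -1.1]
width: 0.437
```

Run:
```python
from h import *
go(.540,-.353,.213,87.6)
c=snap("scene","s16")
cv2.imwrite("pics/s16c.png",cv2.resize(c["pixels"][80:250,270:390,::-1],None,fx=5,fy=3.5,interpolation=cv2.INTER_CUBIC)[:600])
c=load("t14"); P=cloud(c)
hsv=cv2.cvtColor(c["pixels"],cv2.COLOR_RGB2HSV)
g=c["pixels"].astype(float).mean(2)
# lane now: floor edges in freed rear part
A=[];C=[]
for v in range(210,236):
    row=g[v]
    us=[u for u in range(418,430) if row[u]<=108<row[u+1]]
    if us: u=us[-1]; A.append(onz(c,u+(108-row[u])/(row[u+1]-row[u]),v,.026)[:2])
    us=[u for u in range(433,445) if row[u]>95>=row[u+1]]
    if us: u=us[0]; C.append(onz(c,u+(row[u]-95)/(row[u]-row[u+1]),v,.006)[:2])
for n,p in(("left",A),("right",C)):
    p=np.array(p);k=np.polyfit(p[:,0],p[:,1],1);print(n,len(p),np.degrees(np.arctan(k[0])).round(2),"y at .46",np.polyval(k,.46).round(4),"at .536",np.polyval(k,.536).round(4))
```

```text
pos [0.6358 0.0254 0.214 ] jaw 90.83 tilt 0.07 shift mm [ 101.3 -376.9    1.1] turn 3.23 q6 -1.58 F [ 0.   0.7 -1.1] w 0.437 t 22.7
left 26 -3.91 y at .46 -0.3261 at .536 -0.3313
right 26 -4.23 y at .46 -0.3759 at .536 -0.3815
```

View pics/s16c.png

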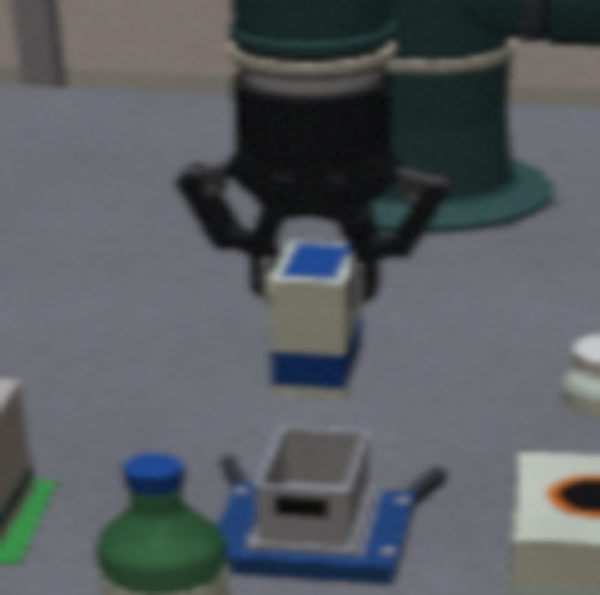

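The carton is out and hanging upright (crop (315,320)), and the tin stayed put. Over to the space behind the old carton.

Request:
move_arm:
  steps:
    - [6,-15,0,0,20]
    - [15,-50,0,0,20]
    - [25,-90,0,0,20]
    - [36,-130,0,1,20]
    - [47,-170,0,2,20]
    - [58,-210,0,3,20]
    - [69,-250,0,4.3,20]
    - [80,-290,0,4.3,20]
    - [91,-330,0,4.3,20]
    - [99,-365,0,4.3,20]
    - [103,-380,0,4.3,20]
    - [103,-380,0,4.3,20]
    - [103,-380,0,4.3,20]
    - [103,-380,0,4.3,20]

```text
time: 24.15
tool_pos: [0.539, -0.3547, 0.2143]
tcp_rot: [-0.093, -3.14, -0.002]
wrist_force: [-1.2, -0.3, -2.0]
width: 0.441
```

Run:
```python
from h import *
go(.5385,-.356,.105,86.5)
c=snap("scene","s17")
cv2.imwrite("pics/s17c.png",cv2.resize(c["pixels"][100:240,150:280,::-1],None,fx=5,fy=4.2,interpolation=cv2.INTER_CUBIC)[:600])
```

```text
pos [ 0.539  -0.3547  0.2143] jaw 86.59 tilt 0.08 shift mm [  0.4  -1.4 109.3] turn 0.09 q6 -2.13 F [-1.2 -0.3 -2. ] w 0.441 t 24.15
```

View pics/s17c.png

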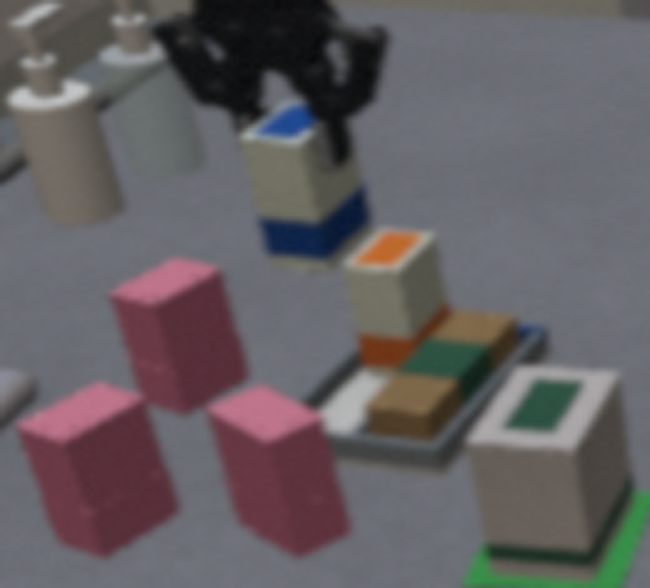

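The new carton hangs above the rear of the lane, and the old one stands at the front (crop (395,300)). Lowering to just above the guides.

Request:
move_arm:
  steps:
    - [0,-1.4,25,0,20]
    - [0,-1.4,55,0,20]
    - [0,-1.4,85,0,20]
    - [0,-1.4,105,0,20]
    - [0,-1.4,110,0,20]
    - [0,-1.4,110,0,20]
    - [0,-1.4,110,0,20]

```text
time: 24.9
tool_pos: [0.5401, -0.3576, 0.1064]
tcp_rot: [0.094, 3.138, -0.002]
wrist_force: [-0.0, -0.4, -1.2]
width: 0.441
```

Run:
```python
from h import *
go(.5385,-.356,.073,86.5)
c=snap("scene","s18")
cv2.imwrite("pics/s18c.png",cv2.resize(c["pixels"][130:230,185:275,::-1],None,fx=7,fy=6,interpolation=cv2.INTER_CUBIC)[:600])
c=snap("top","t18")
cv2.imwrite("pics/t18c.png",cv2.resize(c["pixels"][190:275,390:490,::-1],None,fx=7,fy=7,interpolation=cv2.INTER_CUBIC)[:600])
```

```text
pos [ 0.5401 -0.3576  0.1064] jaw 86.58 tilt 0.14 shift mm [ 1.8  1.6 33.4] turn 0.08 q6 -2.13 F [-0.  -0.4 -1.2] w 0.441 t 24.9
```

View pics/s18c.png

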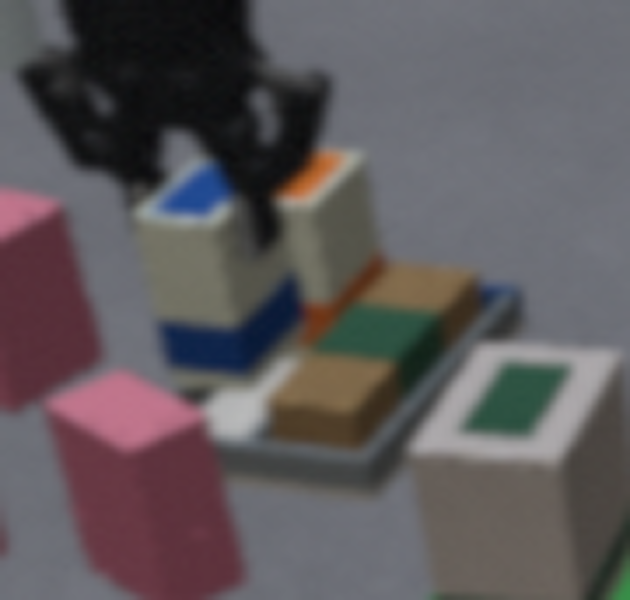

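View pics/t18c.png

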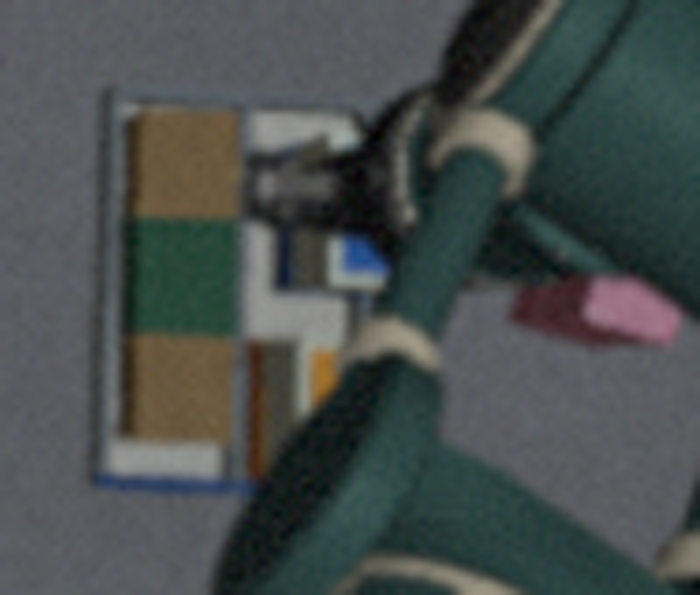

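Run:
```python
from h import *
c=load("t18"); q=lambda a,b,z:onz(c,390+a/7-.43,190+b/7-.43,z)[:2].round(4)
print("new left bottom edge",q(278,260,.042),q(278,288,.042),"left guide inner",q(245,260,.026),"old left base",q(248,400,.008),"guide there",q(241,400,.026))
```

```text
new left bottom edge [ 0.5223 -0.3406] [ 0.5105 -0.3401] left guide inner [ 0.5232 -0.3303] old left base [ 0.4634 -0.3333] guide there [ 0.4637 -0.3262]
```

The new carton's lower left edge has about 10 mm of gap to the guide (crop (262,260)), so I'll shift about 2.5 mm left and lower.

Request:
move_arm:
  steps:
    - [2,2.5,0,0,20]
    - [2,2.5,4,0,20]
    - [2,2.5,9,0,20]
    - [2,2.5,14,0,20]
    - [2,2.5,19,0,20]
    - [2,2.5,23,0,20]
    - [2,2.5,23,0,20]

```text
time: 25.7
tool_pos: [0.5364, -0.3545, 0.0805]
tcp_rot: [-0.095, -3.138, -0.002]
wrist_force: [-0.8, -0.0, -0.9]
width: 0.439
```

Run:
```python
from h import *
go(.5385,-.356,.073,86.5)
c=snap("scene","s19")
cv2.imwrite("pics/s19c.png",cv2.resize(c["pixels"][130:230,185:275,::-1],None,fx=7,fy=6,interpolation=cv2.INTER_CUBIC)[:600])
```

```text
pos [ 0.5364 -0.3545  0.0805] jaw 86.52 tilt 0.12 shift mm [-2.2 -1.3  7.5] turn 0.02 q6 -2.13 F [-0.8 -0.  -0.9] w 0.439 t 25.7
```

View pics/s19c.png

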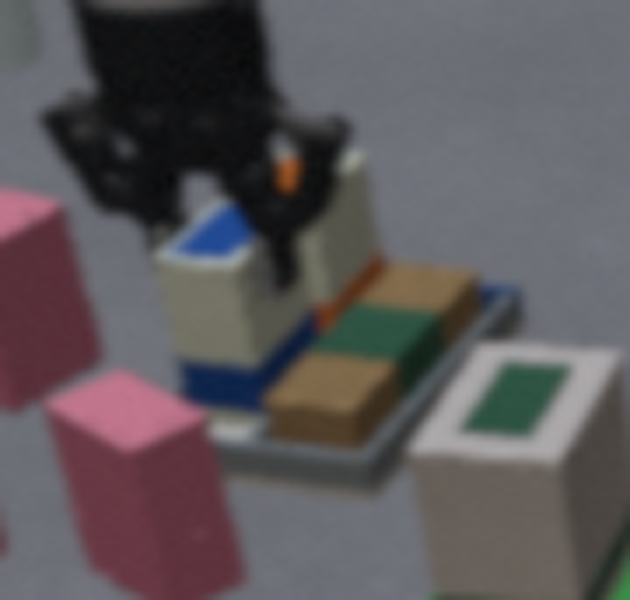

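The carton is between the guides with no side force. Creeping down to the floor.

Request:
move_arm:
  steps:
    - [0,0,3,0,20]
    - [0,0,6,0,20]
    - [0,0,8,0,20]
    - [0,0,9,0,20]
    - [0,0,9,0,20]

```text
time: 26.25
tool_pos: [0.537, -0.355, 0.073]
tcp_rot: [-0.095, -3.14, -0.0]
wrist_force: [-0.8, 0.4, 0.8]
width: 0.439
```

Request:
move_arm:
  steps:
    - [0,0,0.5,0,20]
    - [0,0,0.5,0,70]
    - [0,0,0.5,0,70]
    - [0,0,0.5,0,70]
    - [0,0,0.5,0,70]
    - [0,0,-6,0,70]
    - [0,0,-35,0,70]
    - [0,0,-75,0,70]
    - [0,0,-115,0,70]
    - [0,0,-150,0,70]
    - [80,100,-150,0,70]
    - [80,100,-150,0,70]
    - [80,100,-150,0,70]

```text
time: 27.55
tool_pos: [0.4615, -0.2481, 0.2234]
tcp_rot: [-0.095, -3.14, -0.001]
wrist_force: [-0.7, -0.8, 0.5]
width: 0.699
```

Run:
```python
from h import *
go(.537,-.355,.073,86.5)
c=snap("scene","s20")
cv2.imwrite("pics/s20.png",c["pixels"][100:300,130:420,::-1].repeat(2,0).repeat(2,1))
t=snap("top","t20")
cv2.imwrite("pics/t20c.png",cv2.resize(t["pixels"][150:280,230:490,::-1],None,fx=3,fy=3,interpolation=cv2.INTER_CUBIC))
def rect(P,b,lo,hi,name):
    m=np.zeros((400,640),bool);m[b[2]:b[3],b[0]:b[1]]=1; m&=(P[...,2]>lo)&(P[...,2]<hi)
    p=P[m][:,:2]; 
    if len(p)<5: print(name,"none"); return
    r=cv2.minAreaRect((p*1000).astype(np.float32)); print(name,len(p),np.round(r[0],1),np.round(r[1],1),round(r[2],1),np.nanmedian(P[m][:,2]).round(4))
P=cloud(t)
rect(P,(424,452,195,232),.1,.113,"new");rect(P,(424,452,232,262),.1,.113,"old");rect(P,(285,330,160,215),.07,.08,"rim")
rect(P,(350,395,155,210),.105,.12,"lid");rect(P,(230,275,155,215),.06,.08,"glove");rect(P,(400,425,195,265),.042,.06,"long");rect(P,(240,270,250,280),.05,.07,"jar");rect(P,(305,340,120,165),.1,.3,"bottle")
```

```text
pos [ 0.4615 -0.2481  0.2234] jaw 86.54 tilt 0.04 shift mm [ -81.9 -102.3  150.3] turn 0.04 q6 -2.05 F [-0.7 -0.8  0.5] w 0.699 t 27.55
new 89 [ 549.7 -354.7] [39.4 28.5] 87.3 0.1062
old none
rim 101 [638.6  24.6] [49.9 82.7] 89.5 0.0753
lid 692 [ 657.4 -178. ] [90.8 60.5] 1.4 0.1135
glove 1069 [656.7 182.2] [110.6  86.3] 3.9 0.071
long 331 [ 536.9 -300.8] [40.2 96.1] 85.7 0.0484
jar 251 [423.1 178.2] [48.7 50.8] 53.6 0.0602
bottle 381 [785.4 -25.4] [60.4 59.8] 88.8 0.1216
```

View pics/s20.png

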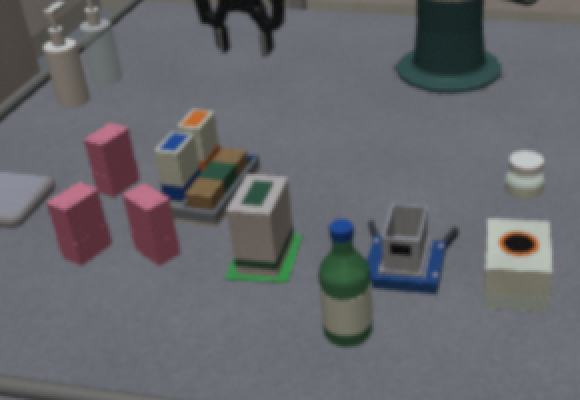

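View pics/t20c.png

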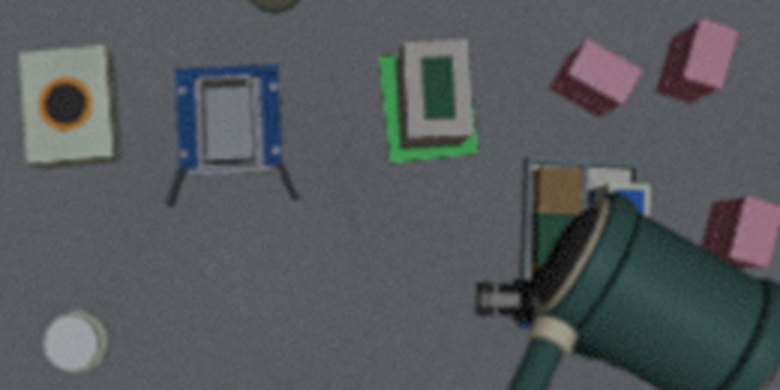

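Request:
move_arm:
  steps:
    - [0,50,-20,0,70]
    - [0,100,-20,0,70]
    - [0,150,-20,0,70]
    - [0,200,-20,0,70]
    - [0,200,-20,0,70]
    - [0,200,-20,0,70]

```text
time: 28.25
tool_pos: [0.4761, -0.0498, 0.2434]
tcp_rot: [0.09, 3.139, -0.001]
wrist_force: [0.3, -0.5, 1.1]
width: 0.704
```

Run:
```python
from h import *
t=snap("top","t21"); s=snap("scene","s21")
a=cv2.resize(t["pixels"][190:270,390:460,::-1],None,fx=7,fy=7,interpolation=cv2.INTER_CUBIC)
b=cv2.resize(s["pixels"][150:230,195:260,::-1],None,fx=4.5,fy=7,interpolation=cv2.INTER_CUBIC)
cv2.imwrite("pics/e21.png",np.hstack([a,b]))
def rect(P,b,lo,hi,name):
    m=np.zeros((400,640),bool);m[b[2]:b[3],b[0]:b[1]]=1; m&=(P[...,2]>lo)&(P[...,2]<hi)
    p=P[m][:,:2]
    if len(p)<5: print(name,"none"); return
    r=cv2.minAreaRect((p*1000).astype(np.float32)); print(name,len(p),np.round(r[0],1),np.round(r[1],1),round(r[2],1),np.nanmedian(P[m][:,2]).round(4))
P=cloud(t)
rect(P,(424,455,195,230),.1,.113,"new");rect(P,(424,455,233,264),.1,.113,"old");rect(P,(285,330,160,215),.07,.08,"rim");rect(P,(395,424,195,265),.042,.056,"long")
P=cloud(s);rect(P,(310,360,190,240),.07,.08,"rim s");rect(P,(350,395,155,210),.105,.12,"lid")
```

```text
new 275 [ 538.3 -354.3] [41.2 51.4] 87.3 0.1061
old 283 [ 458.4 -348.7] [38.1 59.3] 85.8 0.1064
rim 104 [638.8  24.6] [49.9 82.5] 89.6 0.0757
long 674 [ 515.1 -299.8] [ 41.5 139.4] 86.4 0.0484
rim s 123 [639.6  23.1] [85.6 51.1] 0.9 0.0738
lid none
```

View pics/e21.png

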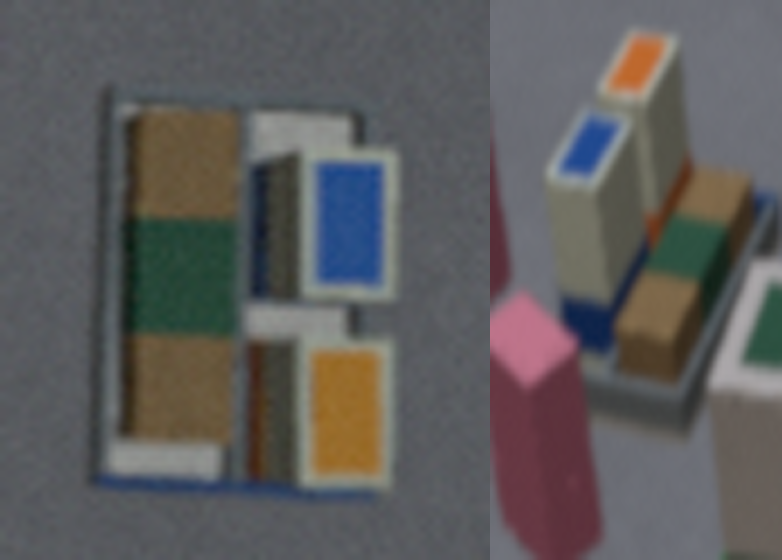

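Both cartons stand upright in the working lane: new one at crop (350,225), old one at the front stop (345,415). Handing in.

```bash
python3 -c "
from h import *
print(bot.finish_job()); print(bot.read_state()['time'])"
```

```text
the job is handed in; nothing more can be done
None
the job is handed in; nothing more can be done
```

The job is done and handed in at about 28 s of the 72 s allowed; the hand-in gives no verdict. I slid the tin home under the bracket lips with its lid on, drew the lid straight up and stood it on the mat. I then brought the orange-banded carton forward to the front stop and stood the blue-banded one behind it.

My last checks, from the camera depth readings:

| Thing | Measured position | Judged against |
|---|---|---|
| Tin base | about 2 mm short of the bracket seat in x, about 0–1 mm off in y | −8 to +6 mm in x, ±7 mm in y |
| Lid | upright, within about 3 mm of the mat centre | within 35 mm |
| Old carton | lane x about −43 mm, upright | −60 to −33 mm |
| New carton | lane x about +33 mm, upright | +12 to +58 mm |

- **Bystanders:** the glove carton, jar, bottle and long box were all within about 1 mm of where they started. The arm was clear of everything when I handed in.
- **Disagreements:** the tin's measured x fell by about 2 mm after I lifted the carton out, which may be noise or a slight drag. My lane-angle estimates ranged from about −1.4° to −4.5°. The last lid reading in the scene view was empty because its window was misplaced, so the lid figure comes from the top view just before.
- **New carton reading:** my measuring window cut off part of the carton in that reading. The raw centre is about +37 mm, and I corrected it to +33 mm; both are within range.

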